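# Fit a battery hold-down clamp over its headed stud

### The job

Fit the loose hold-down clamp on the battery tray: tilt it so that its oblong eye goes over the wide head of the tray's stud, then lay it down level and straight on the stud's seat and the battery's top. Pull it back by its lug until the far end of the eye stops against the stud's neck, hold a steady tug of about 13 N there for a second to prove it sits home, and let go. Work gently, so that nothing is forced or dropped, and leave the spray can, jar and spanner alone.

Things in the scene. Friction and masses are not known exactly. Their poses are not given: they have to be found in the camera images.
- clamp: Loose aluminium hold-down clamp, about 0.16 kg, first lying flat: plate 5 mm thick, 176 mm long. Origin: underside, centre of the eye. x from lug (-90) to foot (+86), y across, z up. Eye: rectangular hole x -21 to +21, 26 mm wide, between rails 8 mm wide. Near bar x -33 to -21, 42 mm wide, then a tail 24 mm wide to the lug. Mass centre near x = +25.
- tray: Fixed steel tray holding a small battery, with a headed stud in front of it. Origin: on the counter under the middle of the stud's slot; x points from stud to battery, z up. Battery: flat top 70 mm above the counter, x +28 to +116, y -62 to +62; two terminals 10 mm high at x +103, y +-45. On the stud's -x side (roughly towards the robot) there is free air down to the counter.
- stud: Headed stud in a short slot of its post, with a lock screw in front. Origin: middle of the slot at seat height, 70 mm above the counter; axes as the tray's. The neck's axis is locked up to 8 mm to either side of the origin along x: this pose does not show where, so find it by feel. The seat is the post's flat top, 28 mm (x) by 46 mm (y).
- slot (a point): Same point as the stud's origin. From the seat rises a round neck 12 mm thick, 16 mm high; on it a head: flat, 5 mm thick, 18 mm wide, round ends, reaching 40 mm from the neck's axis to -x and 29 mm to +x; its underside is 16 and its top 21 mm above the seat. Nothing gives under a gentle pull.
- eye_near (a point): Middle of the eye's lug-side end, underside (clamp x -21). Foot raised about 22 degrees, this end goes in under the head's -x end at 7 to 11 mm above the seat, the rest of the eye over the head, then +x until it stops on the neck, 6 mm short of its axis. Levelled about that contact, the far end passes the head's +x end with 4 mm to spare; farther back it catches.
- eye_far (a point): Middle of the eye's foot-side end, at the underside (x +21 mm on the clamp); axes as the clamp's. When the levelled clamp has been pulled back (-x) about 30 mm until this end stops on the neck, it lies 6 mm to the +x side of the neck's axis at seat height, and both ends of the eye are under the head.
- lug (a point): Middle of the lug, the clamp's handle: an upright black block on the tail's end, 10 mm thick (clamp x -90 to -80), 32 mm wide, top 46 mm above the clamp's underside. This point is at x -85 mm, 31 mm above the underside. Taken from above across its 10 mm thickness.
- foot (a point): Middle of the underside of the clamp's foot block (clamp x +68 mm). The foot is the plate beyond the eye, x +21 to +86, 42 mm wide, with a block 11 mm thick on top from x +50 to +86. It lies on the battery's top when fitted; the fitted clamp rests level on seat and battery by itself.
- spray: Upright spray can, 52 mm in diameter, 120 mm high; origin at the centre of its underside. To be left alone.
- grease: Upright jar, 60 mm in diameter and 60 mm high; origin at the centre of its underside. To be left alone.
- spanner: Steel spanner 150 mm long lying along its x on the counter, nearer the robot; origin at its underside. To be left alone.
Things that resemble listed ones, but are neither listed nor needed, are in the scene too. Leave any blue or yellow look-alike of the clamp alone. Of the things like the tray, leave any that is pink; of the rest the larger one is meant.

How it is judged (in metres and radians):
On the way, in this order (a step that is already met when the one before it is completed fails the run):
1. the tilted clamp has the near end of its eye under the stud's head and the far end over it (z of eye_near in the frame of stud below 0.014 m and z of eye_far in the frame of stud above 0.019 m and x of eye_near in the frame of stud between -0.032 and 0.008 m and x of eye_far in the frame of stud above -0.01 m and y of eye_near in the frame of stud between -0.015 and 0.015 m and y of eye_far in the frame of stud between -0.015 and 0.015 m and angle between clamp's own z axis and vertical above 0.15 rad), for 0.1 s.
2. the clamp is levelled round the neck, the whole eye below the head (z of each of eye_near, eye_far in the frame of stud below 0.011 m and x of eye_near in the frame of stud below 0.008 m and x of eye_far in the frame of stud between -0.006 and 0.05 m and angle between clamp's own z axis and vertical below 0.1 rad), for 0.1 s.
3. the level clamp is tugged home: the far end of its eye pulls on the stud with 10 to 16 N for 0.6 s (x of eye_far in the frame of stud between -0.006 and 0.018 m and z of eye_far in the frame of stud between -0.003 and 0.007 m and z of eye_near in the frame of stud between -0.005 and 0.007 m and angle between clamp's own z axis and vertical below 0.1 rad and contact force between clamp and stud between 10 and 16 N), for 0.6 s.
At the end, for the whole second after the job is handed in: The clamp lies released and at rest on seat and battery (eye ends within 3 mm of seat height), level within 3.4 and straight within 11 degrees, the far end of the eye back at the neck (at -6 to 18 mm along x from the middle of the slot), so both ends of the eye are under the head (x of eye_far in the frame of stud between -0.006 and 0.018 m and y of eye_far in the frame of stud between -0.008 and 0.008 m and z of eye_far in the frame of stud between -0.003 and 0.003 m and z of eye_near in the frame of stud between -0.003 and 0.003 m and angle between clamp's own z axis and vertical below 0.06 rad and angle between the x axis of clamp and the x axis of tray, either way round below 0.2 rad and linear speed of clamp below 0.01 m/s and angular speed of clamp below 0.05 rad/s and contact force between the fingers and clamp below 0.1 N); the robot touches nothing.
It fails at once if the clamp is forced against the stud: more than 22 N between them (contact force between clamp and stud above 22 N).
It fails at once if the clamp is forced or dropped: more than 25 N between it and the tray, stud or battery (contact force between clamp and tray above 25 N).
It fails at once if the robot hits the tray, stud or battery with more than 15 N (contact force between any of the fingers, the arm and tray above 15 N).
It fails at once if the spray can, jar or spanner is moved more than 30 mm (distance of any of spray, grease, spanner from where it was at the start of the episode above 0.03 m).
It also fails if it takes over 54 s, if anything falls off the work surface, if the arm or the gripper's body presses on something with over 40 N, if the wrist force passes 120 N, or if a joint passes its speed limit or range.

### The arm

A 7-joint arm with a two-finger parallel gripper is mounted at the origin on the work surface. World frame = base frame: x ahead of the robot, y to its left, z up, the work surface at z = 0. Lengths are in mm, angles in rad, forces in N, time in s.
With the tool pointing down it reaches from about 350 to 900 mm from the base axis. Payload 7.2 kg.
Tool frame: the origin (TCP) lies on the mounting face of the last link; the fingertips stand 182 mm ahead of it and the grasp point (between the pads) lies 163 mm ahead of it; x points along the fingers, y is the direction in which the jaws open and shut, and the axes are right-handed (so a half turn about x gives the same grasp; the last joint's range is limited). The gripper opens to 88 mm and grips with 3 to 60 N. Pads are 20 mm wide; open, the fingers measure 115 mm over their backs; the gripper's body (75 mm by 178 mm) begins 61 mm behind the grasp point.
Start: joints at [1.221, 0.411, -0.013, 1.596, 0.006, 1.134, -0.082], TCP at [173.789, -600.35, 404.653] pointing down, gripper open.
Joint ranges: [-2.95, 2.95], [-0.29, 1.99], [-1.47, 1.44], [0.14, 2.54], [-1.03, 4.17], [0.13, 1.85], [-2.86, 2.86]. Speed limits (rad/s): [2.39, 2.39, 3.01, 3.01, 3.14, 3.14, 3.14].

### API

Orientations are given as a rotation vector (axis times angle).
In Python, from bench import robot gives the robot as it stands.
- The arm moves only by the tool drive_tool, never from a script. Its argument "targets" is a list of rows, each a list of 6 numbers: the shift along the tool's x, y, z in cm, then the turn, a rotation vector about the tool's x, y, z in rad. In form: [[x, y, z, rx, ry, rz], ...]. A call has 1 to 20 rows; each row shifts and turns the commanded pose from where the row before left it, along the tool's axes as they then stand; what a row does not reach is not made up. A row lasts 1/8 s, in which the tool goes at most 62.5 mm and 10.7 degrees, less where a joint would pass 70% of its speed; a pose out of reach is approached as far as the arm can. A call with a gripper value outside its range is refused whole. "grip" is the finger opening in cm, from 0 to 8.78, set as the call begins (left out, the last holds). The fingers move at their own pace and stop on an object; "grip_force" is the grip in N (left out, the last holds). Time passes only in rows, so rows that do not move let the fingers close. It gives the time, the measured TCP pose, the force and the opening at its end, in the units of the state.
- robot.get_state(): the state, without advancing time (a new reading comes with each control period).
- robot.snapshot(name): name is "scene" or "top" or "wrist"; returns the picture (420x560x3 uint8, red, green, blue); there is no depth.
- robot.camera_model(name): a dict with "fovy" (degrees; the focal length in pixels is half the picture's height over the tangent of half this angle, whatever the lens; pixels are square), "cx", "cy" (the principal point, pixels), "R" (3x3) and "t" (3): a world point X has camera coordinates R X + t; the wrist camera has in their place "T_tool_cam" (4x4, takes a point from camera to tool coordinates, whose origin is the TCP and whose axes are the tool frame's). Camera axes: x right, y down, z forward; pixel columns grow to the right and rows downward; lengths in mm; the calibration is good to about 2 mm. A picture is of the moment at which its call begins: read the wrist's pose just before it. camera_model takes no time and is no camera call.
- robot.finish_job(): hands the job in, once; it reports no verdict.
The state is a dict: "time_s": time; "q": joint angles; "dq": joint speeds; "joint_torque": joint torques, N m; "ee_pos": TCP position; "orientation": TCP orientation; "wrist_force": force on the tool from outside, world axes, zero at the start; "wrist_torque": the same for the moment, N m; "finger_gap": opening from 0.0 (shut) to 1.0 (fully open).
Only numpy, scipy, OpenCV 4.12 (cv2) and the standard library are available. Lean on these libraries where they do the work, as an engineer would, in place of code of your own. Each camera call takes 0.05 s, during which the arm holds its last target.

## Working session

There is one attempt and no reset: what is moved stays moved. The work goes in short steps, Python scripts to look and compute and a tool call to move; the robot and the scene stay as the last step left them, time stands still between calls to the robot, and variables do not carry over. Pictures are saved under pics/ and viewed, and the job is handed in when it is done.

Besides the shell and the picture viewer there is one more tool, called by a JSON object that holds its "method" and its "body". drive_tool: Moves the arm, as the interface text tells. Its arguments: {"type":"object","properties":{"targets":{"type":"array","items":{"type":"array","items":{"type":"number"}}},"grip":{"type":"number"},"grip_force":{"type":"number"}},"required":["targets"]}

```bash
ls; mkdir -p pics; python3 - <<'E'
from bench import robot
import cv2
print(robot.get_state())
for n in ["scene","top","wrist"]:
    m=robot.camera_model(n); print(n,m)
    cv2.imwrite(f"pics/{n}0.png",cv2.cvtColor(robot.snapshot(n),cv2.COLOR_RGB2BGR))
E
```

```text
pics
{'time_s': 0.0, 'q': array([ 1.22078773,  0.41189829, -0.01272007,  1.59702421,  0.0055804 ,
        1.13431182, -0.0822141 ]), 'dq': array([ 0.00043228, -0.00095545,  0.00172662,  0.00061667,  0.00047991,
       -0.00136456, -0.00206207]), 'joint_torque': array([ 8.83807625e-04, -5.87954128e+01,  6.42189514e-01, -2.91084963e+01,
       -5.37819928e-02,  1.80257700e-02,  1.65487445e-04]), 'ee_pos': array([ 173.73579082, -600.14650493,  403.81792453]), 'orientation': array([ 2.07071726,  0.2954235 , -2.0713811 ]), 'wrist_force': array([ 0.12866073, -0.33207606,  0.26942006]), 'wrist_torque': array([ 0.00328974,  0.03762797, -0.0131498 ]), 'finger_gap': 1.006086598513187}
scene {'fovy': 44.720401542710306, 'cx': 278.74419240964863, 'cy': 198.0072423577518, 'R': array([[-0.47494256,  0.87996024,  0.0099772 ],
       [ 0.6078259 ,  0.33621946, -0.71937761],
       [-0.63637823, -0.33559864, -0.69454755]]), 't': array([ 267.86233069, -261.14668393, 1578.29779731])}
top {'fovy': 44.238311922719866, 'cx': 284.86888107229805, 'cy': 200.39658097542932, 'R': array([[ 0.00351325, -0.99997365, -0.00635272],
       [-0.99662898, -0.00298065, -0.08198656],
       [ 0.08196546,  0.00661935, -0.99661319]]), 't': array([  19.70186221,  517.99292124, 1361.17643985])}
wrist {'fovy': 59.59732704926479, 'cx': 280.6433135536665, 'cy': 204.83829889283123, 'T_tool_cam': array([[ 4.47851453e-04, -2.79215623e-01,  9.60228325e-01,
         2.02493117e+01],
       [ 9.99999647e-01,  8.07417933e-04, -2.31619489e-04,
        -6.13258333e-01],
       [-7.10633789e-04,  9.60228090e-01,  2.79215886e-01,
        -7.58013634e+01],
       [ 0.00000000e+00,  0.00000000e+00,  0.00000000e+00,
         1.00000000e+00]])}
```

View pics/scene0.png

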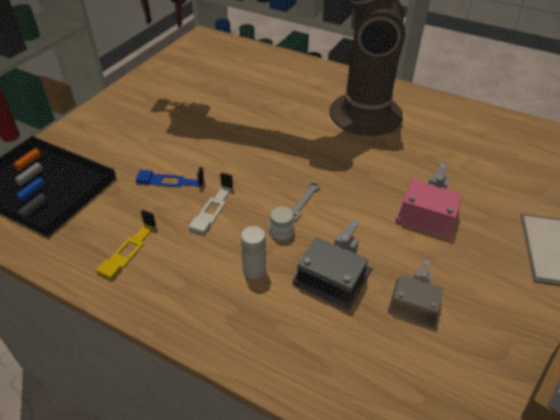

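View pics/top0.png

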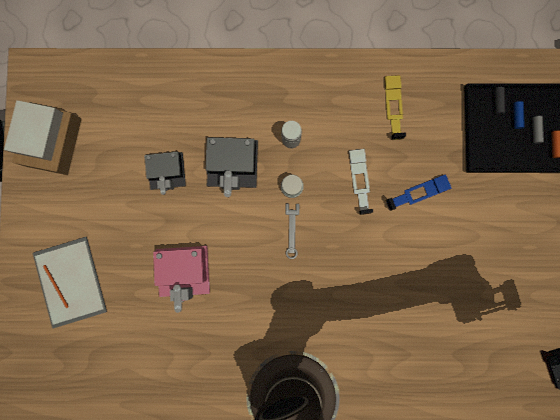

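View pics/wrist0.png

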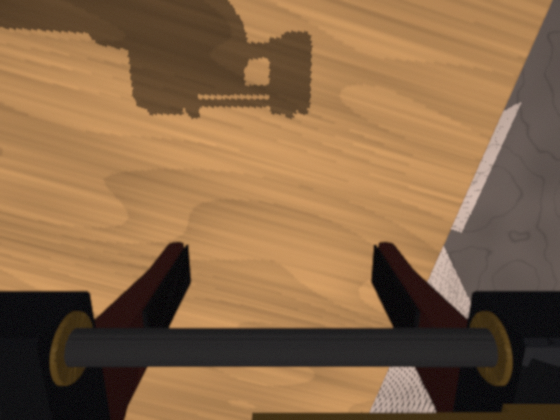

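```bash
cat > h.py <<'E'
import numpy as np, cv2
from scipy.spatial.transform import Rotation as Rn
from bench import robot
def cam(n,st=None):
    m=robot.camera_model(n); f=210/np.tan(np.radians(m['fovy']/2))
    if n=='wrist':
        R=Rn.from_rotvec(st['orientation']).as_matrix(); T=m['T_tool_cam']
        Rc=R@T[:3,:3]; c=R@T[:3,3]+st['ee_pos']
    else:
        Rc=np.array(m['R']).T; c=-Rc@np.array(m['t'])
    return f,m['cx'],m['cy'],Rc,c
def ray(C,u,v):
    f,cx,cy,Rc,c=C; d=Rc@np.array([(u-cx)/f,(v-cy)/f,1.]); return c,d/np.linalg.norm(d)
def onz(C,u,v,z):
    c,d=ray(C,u,v); return c+d*(z-c[2])/d[2]
def tri(rs):
    A=np.zeros((3,3));b=np.zeros(3)
    for c,d in rs:
        P=np.eye(3)-np.outer(d,d);A+=P;b+=P@c
    X=np.linalg.solve(A,b); return X,[np.linalg.norm((np.eye(3)-np.outer(d,d))@(X-c)) for c,d in rs]
def proj(C,X):
    f,cx,cy,Rc,c=C; p=Rc.T@(np.array(X)-c); return cx+f*p[0]/p[2],cy+f*p[1]/p[2]
def shot(n,name):
    st=robot.get_state(); im=cv2.cvtColor(robot.snapshot(n),cv2.COLOR_RGB2BGR); cv2.imwrite('pics/%s.png'%name,im); return st,im
E
python3 - <<'E'
from h import *
for n in ['top','scene']:
    im=cv2.imread(f'pics/{n}0.png')
    print(n)
    x0,y0,w,h=(190,60,200,170) if n=='top' else (170,160,220,150)
    cv2.imwrite(f'pics/{n}0z.png',cv2.resize(im[y0:y0+h,x0:x0+w],None,fx=3.5,fy=3.5,interpolation=cv2.INTER_CUBIC))
C=cam('top')
for u,v,z in [(357,155,10),(366,210,46),(231,160,70),(227,190,90),(292,132,120),(292,184,60),(292,230,3)]: print(u,v,onz(C,u,v,z).round(0))
print(Rn.from_rotvec(robot.get_state()['orientation']).as_matrix().round(3))
E
```

```text
top
scene
357 155 [ 643. -174.   10.]
366 210 [ 491. -192.   46.]
231 160 [619. 161.  70.]
227 190 [538. 169.  90.]
292 132 [682.   3. 120.]
292 184 [558.   3.  60.]
292 230 [439.   2.   3.]
[[-0.     0.278 -0.961]
 [ 0.001 -0.961 -0.278]
 [-1.    -0.001  0.   ]]
```

View pics/top0z.png

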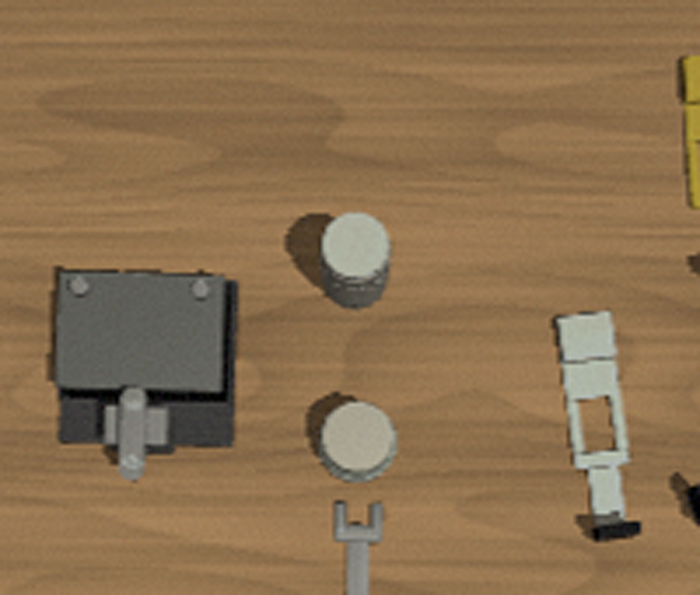

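View pics/scene0z.png

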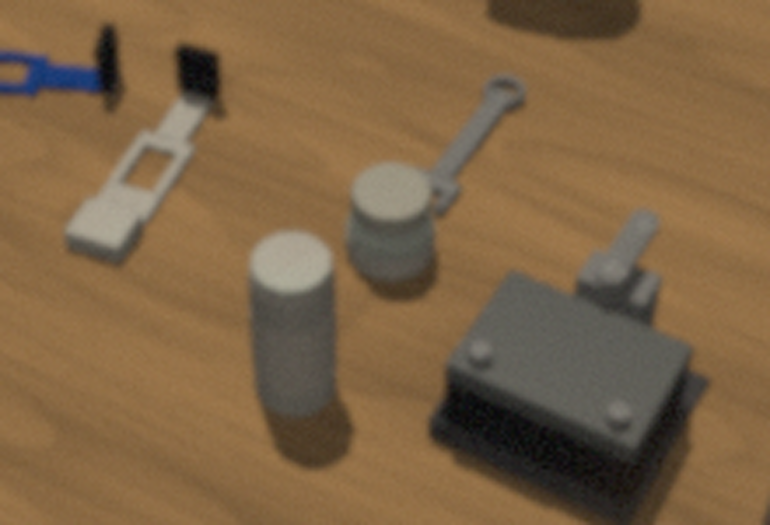

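```bash
cat >> h.py <<'E'
def down(psi,pitch=0):
    c,s=np.cos(psi),np.sin(psi)
    R=np.array([[0,c,s],[0,s,-c],[-1,0,0.]])
    return R@Rn.from_rotvec([0,0,pitch]).as_matrix()   # pitch>0 about tool z
def plan(p0,R0,p1,R1,n,dec=(2,3)):
    # n equal rows straight line; returns rounded rows + predicted end
    p,R=np.array(p0,float),np.array(R0,float); rows=[]
    rv=Rn.from_matrix(R0.T@R1).as_rotvec()
    for i in range(n):
        pt=np.array(p0)+(np.array(p1)-p0)*(i+1)/n
        Rt=R0@Rn.from_rotvec(rv*(i+1)/n).as_matrix()
        sh=np.round(R.T@(pt-p)/10,dec[0]); r=np.round(Rn.from_matrix(R.T@Rt).as_rotvec(),dec[1])
        rows.append([float(x) for x in list(sh)+list(r)])
        p=p+R@sh*10; R=R@Rn.from_rotvec(r).as_matrix()
    return rows,p,R
def pr(rows): print('['+','.join('['+','.join('%g'%x for x in r)+']' for r in rows)+']')
E
python3 - <<'E'
from h import *
st=robot.get_state(); R0=Rn.from_rotvec(st['orientation']).as_matrix()
rows,p,R=plan([173.789,-600.35,404.653],R0,[575,130,350],down(-0.035),18,(1,2)); pr(rows); print(p,R.round(3))
E
```

```text
[[0.3,-3.3,-3.3,-0.07,-0,0],[0.3,-3,-3.5,-0.07,-0,0],[0.3,-2.8,-3.7,-0.07,-0,0],[0.3,-2.5,-3.8,-0.07,-0,0],[0.3,-2.3,-4.1,-0.07,-0,0],[0.3,-1.9,-4.2,-0.07,-0,0],[0.4,-1.7,-4.3,-0.07,-0,0],[0.3,-1.4,-4.4,-0.07,-0,0],[0.3,-1,-4.5,-0.07,-0,0],[0.3,-0.7,-4.6,-0.07,-0,0],[0.3,-0.4,-4.6,-0.07,-0,0],[0.3,-0.1,-4.7,-0.07,-0,0],[0.3,0.3,-4.6,-0.07,-0,0],[0.3,0.5,-4.6,-0.07,-0,0],[0.3,0.9,-4.5,-0.06,-0,0],[0.3,1.2,-4.5,-0.07,-0,0],[0.3,1.4,-4.4,-0.07,-0,0],[0.3,1.8,-4.3,-0.07,-0,0]]
[574.83510524 130.46320245 350.33645142] [[-0.     0.999 -0.039]
 [ 0.001 -0.039 -0.999]
 [-1.    -0.    -0.001]]
```

{"method": "drive_tool", "body": {"targets": [[0.3,-3.3,-3.3,-0.07,0,0],[0.3,-3,-3.5,-0.07,0,0],[0.3,-2.8,-3.7,-0.07,0,0],[0.3,-2.5,-3.8,-0.07,0,0],[0.3,-2.3,-4.1,-0.07,0,0],[0.3,-1.9,-4.2,-0.07,0,0],[0.4,-1.7,-4.3,-0.07,0,0],[0.3,-1.4,-4.4,-0.07,0,0],[0.3,-1,-4.5,-0.07,0,0],[0.3,-0.7,-4.6,-0.07,0,0],[0.3,-0.4,-4.6,-0.07,0,0],[0.3,-0.1,-4.7,-0.07,0,0],[0.3,0.3,-4.6,-0.07,0,0],[0.3,0.5,-4.6,-0.07,0,0],[0.3,0.9,-4.5,-0.06,0,0],[0.3,1.2,-4.5,-0.07,0,0],[0.3,1.4,-4.4,-0.07,0,0],[0.3,1.8,-4.3,-0.07,0,0],[0,0,0,0,0,0]]}}

```text
time_s: 2.52
ee_pos: [575.1, 134.0, 349.0]
orientation: [1.235, 1.196, -1.233]
wrist_force: [-0.6, -0.0, 0.0]
finger_gap: 1.0
```

```bash
python3 - <<'E'
from h import *
st,im=shot('wrist','w1'); print(st)
np.save('w1.npy',np.r_[st['ee_pos'],st['orientation']])
E
```

```text
{'time_s': 2.525, 'q': array([ 0.14506231,  0.48061071, -0.61962783,  1.71457106,  0.3121293 ,
        1.04706664, -0.61241738]), 'dq': array([ 0.04700314, -0.03613751,  0.0403186 ,  0.04814007, -0.00215075,
        0.01061869,  0.00399554]), 'joint_torque': array([ -1.28859077, -55.10978222,  -8.45093161, -27.66931415,
         0.06824578,  -0.19997197,  -0.06178042]), 'ee_pos': array([575.14257636, 134.00616762, 348.95596124]), 'orientation': array([ 1.23530607,  1.19566533, -1.23335141]), 'wrist_force': array([-0.63003104, -0.03336044,  0.03442176]), 'wrist_torque': array([-0.11230898, -0.0447744 , -0.0387633 ]), 'finger_gap': 0.9997233440037884}
```

View pics/w1.png

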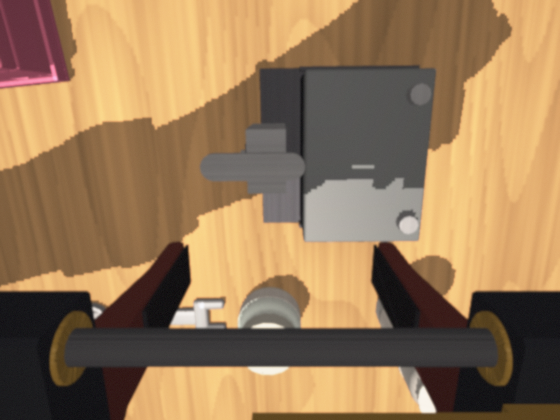

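{"method": "drive_tool", "body": {"targets": [[0,-2.5,0,0,0,0],[0,-3,0,0,0,0],[0,-2.5,0,0,0,0],[0,0,0,0,0,0]]}}

```text
time_s: 3.08
ee_pos: [493.6, 132.2, 349.9]
orientation: [1.237, 1.188, -1.24]
wrist_force: [1.0, 0.3, 0.1]
finger_gap: 1.001
```

```bash
python3 - <<'E'
from h import *
st,im=shot('wrist','w2'); print(st['ee_pos'],st['dq'].round(3),st['time_s'])
np.save('w2.npy',np.r_[st['ee_pos'],st['orientation']])
a=cv2.imread('pics/w1.png')[50:260,180:450]; b=im[50:260,260:560]
cv2.imwrite('pics/w1z.png',cv2.resize(a,None,fx=2.8,fy=2.8,interpolation=cv2.INTER_CUBIC))
cv2.imwrite('pics/w2z.png',cv2.resize(b,None,fx=2.6,fy=2.6,interpolation=cv2.INTER_CUBIC))
E
```

```text
[493.59754103 132.23275771 349.88424864] [-0.003  0.03   0.018 -0.058  0.02   0.001  0.003] 3.075
```

View pics/w1z.png

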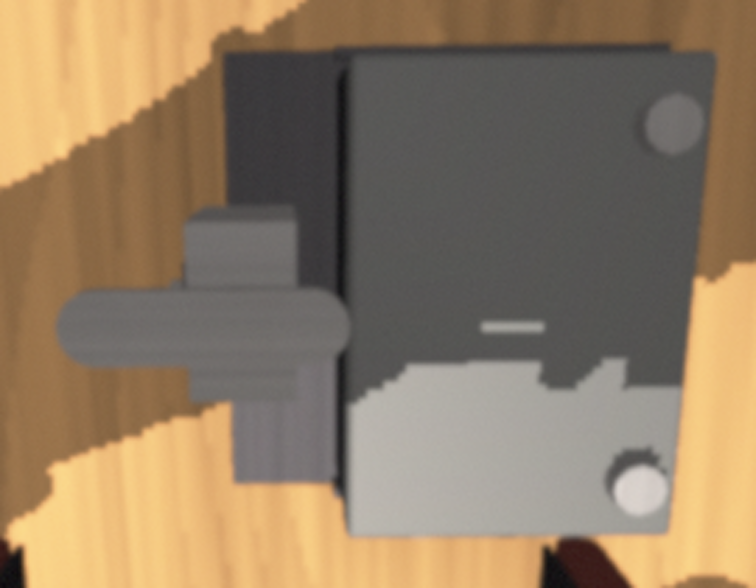

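View pics/w2z.png

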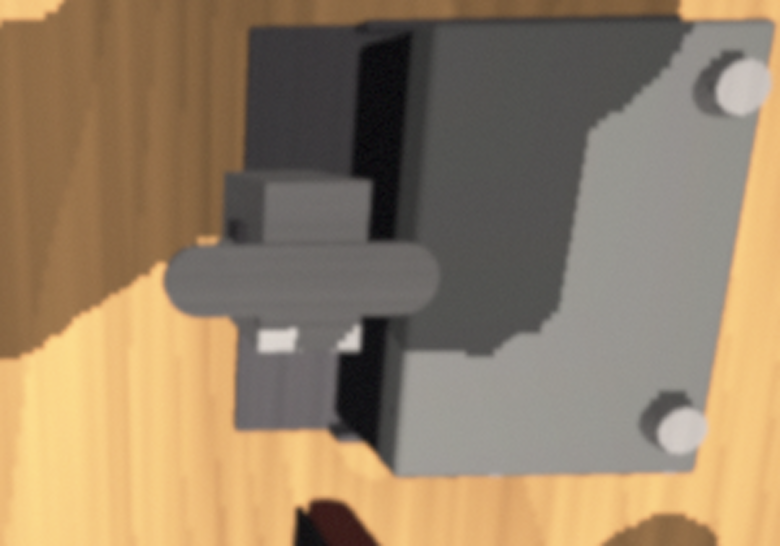

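```bash
python3 - <<'E'
from h import *
L=[]
for n in ['w1','w2']:
    a=np.load(n+'.npy'); L.append(cam('wrist',dict(ee_pos=a[:3],orientation=a[3:])))
g=lambda k,p:(180+(p[0]+.5)/2.8-.5,50+(p[1]+.5)/2.8-.5) if k==0 else (260+(p[0]+.5)/2.6-.5,50+(p[1]+.5)/2.6-.5)
P=dict(headL=((57,327),(164,279)),headR=((350,327),(440,277)),seatTL=((187,220),(265,183)),seatTR=((297,220),(372,182)),seatBR=((297,402),(362,353)),
 batFL=((714,53),(772,19)),batFR=((667,533),(692,471)),batNR=((350,534),(397,475)),termL=((673,124),(742,87)),termR=((640,490),(680,430)))
X={}
for k,(a,b) in P.items():
    x,e=tri([ray(L[0],*g(0,a)),ray(L[1],*g(1,b))]); X[k]=x; z={'h':91,'s':70,'b':70,'t':80}[k[0]]
    print(k,x.round(1),np.round(e,1),[onz(L[i],*g(i,q),z)[:2].round(1) for i,q in enumerate((a,b))])
E
```

```text
headL [522.  170.3  89.3] [0.2 0.2] [array([522.4, 170.4]), array([521.8, 170.8])]
headR [590.9 168.4  91.2] [0.2 0.2] [array([590.9, 168.2]), array([590.9, 168.6])]
seatTL [551.8 192.   66.2] [0.2 0.2] [array([552.2, 192.5]), array([551., 192.])]
seatTR [579.4 191.4  69.9] [0.2 0.2] [array([579.4, 191.6]), array([579.4, 191.1])]
seatBR [578.1 145.7  73.2] [0.3 0.3] [array([578.1, 145.2]), array([579.1, 144.5])]
batFL [680.2 227.5  67.7] [0.2 0.2] [array([679.3, 227.2]), array([678.6, 227.6])]
batFR [677.2 105.1  68.7] [0. 0.] [array([676.7, 105.6]), array([676.3, 105.7])]
batNR [591.4 107.6  69.2] [0.1 0.1] [array([591.3, 108. ]), array([591.1, 107.8])]
termL [667.5 211.3  78.9] [0. 0.] [array([667.1, 211.3]), array([666.8, 211.3])]
termR [666.  120.8  77.4] [0.1 0.1] [array([665.1, 121.7]), array([664.3, 121.8])]
```

```bash
python3 - <<'E'
from h import *
st=robot.get_state(); R0=Rn.from_rotvec(st['orientation']).as_matrix()
rows,p,R=plan(st['ee_pos'],R0,[535,-215,335],down(0.12),9,(1,3)); pr(rows); print(p,R.round(3))
E
```

```text
[[0.2,0.6,3.8,-0.018,0,-0],[0.1,0.5,3.9,-0.018,0,-0],[0.2,0.5,3.8,-0.018,0,-0],[0.2,0.4,3.9,-0.017,0.001,-0],[0.2,0.3,3.9,-0.018,-0,-0],[0.1,0.3,3.8,-0.018,-0,-0.001],[0.2,0.2,3.9,-0.018,0,0],[0.2,0.1,3.9,-0.018,0,0],[0.1,0.1,3.9,-0.018,0,0]]
[ 535.50087194 -215.04350707  335.33640477] [[-0.     0.993  0.12 ]
 [-0.     0.12  -0.993]
 [-1.    -0.     0.   ]]
```

{"method": "drive_tool", "body": {"targets": [[0.2,0.6,3.8,-0.018,0,0],[0.1,0.5,3.9,-0.018,0,0],[0.2,0.5,3.8,-0.018,0,0],[0.2,0.4,3.9,-0.017,0,0],[0.2,0.3,3.9,-0.018,0,0],[0.1,0.3,3.8,-0.018,0,0],[0.2,0.2,3.9,-0.018,0,0],[0.2,0.1,3.9,-0.018,0,0],[0.1,0.1,3.9,-0.018,0,0],[0,0,0,0,0,0]]}}

```text
time_s: 4.38
ee_pos: [536.1, -218.7, 333.9]
orientation: [1.123, 1.261, -1.125]
wrist_force: [0.1, 0.3, -0.2]
finger_gap: 1.002
```

```bash
python3 - <<'E'
from h import *
st,im=shot('wrist','w3'); print(st['ee_pos'],st['dq'].round(3),st['time_s'],st['wrist_force'])
np.save('w3.npy',np.r_[st['ee_pos'],st['orientation']])
E
```

```text
[ 536.09428494 -218.7088585   333.89006557] [-0.037 -0.02  -0.054  0.036 -0.024 -0.005 -0.036] 4.375 [ 0.13888182  0.30889975 -0.24865289]
```

View pics/w3.png

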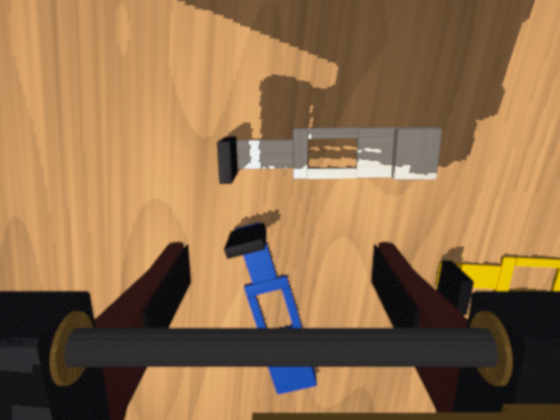

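```bash
python3 - <<'E'
from h import *
im=cv2.imread('pics/w3.png')
cv2.imwrite('pics/w3z.png',cv2.resize(im[110:200,205:455],None,fx=3.2,fy=3.2,interpolation=cv2.INTER_CUBIC))
cv2.imwrite('pics/w3y.png',cv2.resize(cv2.convertScaleAbs(im[125:195,205:275],alpha=3),None,fx=8,fy=8,interpolation=cv2.INTER_CUBIC))
a=np.load('w3.npy'); C=cam('wrist',dict(ee_pos=a[:3],orientation=a[3:]))
print(C[4], onz(C,227,160,46),onz(C,418,153,11))
E
```

```text
[ 526.63471645 -142.45184138  313.54600914] [ 492.13682206 -190.33434868   46.        ] [ 643.71150942 -172.58257394   11.        ]
```

View pics/w3z.png

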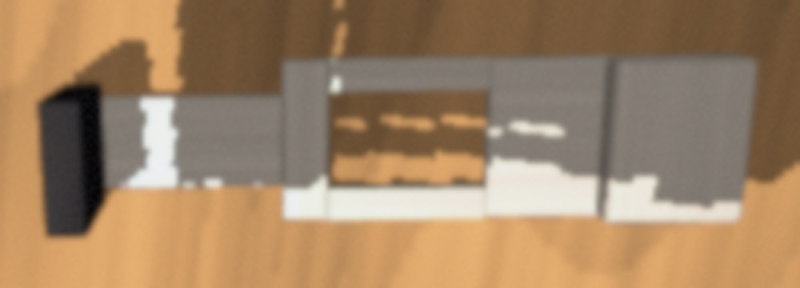

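View pics/w3y.png

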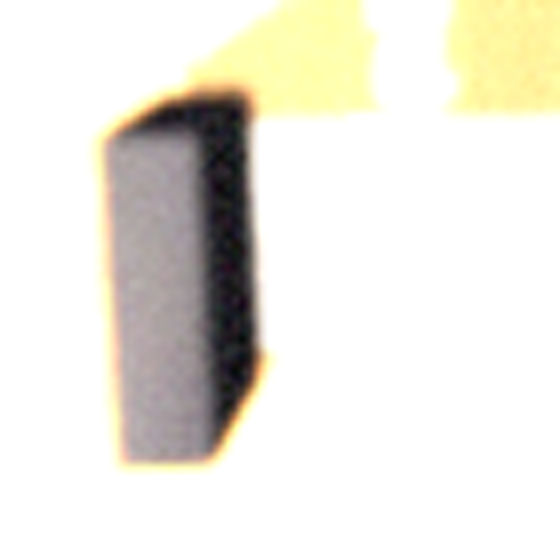

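```bash
python3 - <<'E'
from h import *
a=np.load('w3.npy'); C=cam('wrist',dict(ee_pos=a[:3],orientation=a[3:]))
g=lambda x,y:(205+(x+.5)/3.2-.5,110+(y+.5)/3.2-.5)
y=lambda a,b:(205+(a+.5)/8-.5,125+(b+.5)/8-.5)
lug=[onz(C,*y(*p),46) for p in [(106,140),(197,132),(210,462),(122,462)]]
for l in lug: print(l.round(1))
lc=np.mean(lug,0)
eye=[onz(C,*g(*p),5) for p in [(331,92),(487,92),(487,186),(331,186)]]
for l in eye: print(l.round(1))
ec=np.mean(eye,0); d=eye[1]+eye[2]-eye[0]-eye[3]
print(lc,ec,np.linalg.norm((ec-lc)[:2]),np.arctan2(*(ec-lc)[1::-1]),np.arctan2(d[1],d[0]))
foot=[onz(C,*g(*p),16) for p in [(755,60),(740,221)]]; fc=np.mean(foot,0);print(fc, np.arctan2(*(fc-lc)[1::-1]),np.linalg.norm((fc-lc)[:2]))
st=robot.get_state(); R0=Rn.from_rotvec(st['orientation']).as_matrix(); print(st['ee_pos'])
rows,p,R=plan(st['ee_pos'],R0,[lc[0],lc[1],280],down(0.12),3,(2,3)); pr(rows)
E
```

```text
[ 484.6 -178.1   46. ]
[ 492.7 -176.4   46. ]
[ 496.2 -206.7   46. ]
[ 488.1 -207.7   46. ]
[ 552.6 -171.8    5. ]
[ 592.8 -167.1    5. ]
[ 597.1 -191.5    5. ]
[ 555.9 -196.3    5. ]
[ 490.37644812 -192.21866161   46.        ] [ 574.61534803 -181.71034105    5.        ] 84.89179618879132 0.124103196593796 0.115858119389434
[ 658.24500816 -171.02227086   16.        ] 0.1256030768349602 169.20147881194904
[ 536.22719386 -216.27034229  334.07520455]
[[1.8,-1.42,-0.98,-0.001,0,0],[1.81,-1.43,-0.97,-0.001,0,0],[1.8,-1.42,-0.98,-0.001,0,0]]
```

{"method": "drive_tool", "body": {"targets": [[1.8,-1.4,-0.9,0,0,0],[1.8,-1.4,-0.9,0,0,0],[1.8,-1.4,-0.9,0,0,0],[0,0,0,0,0,0],[0,0,0,0,0,0]]}}

```text
time_s: 5.05
ee_pos: [492.3, -191.9, 281.5]
orientation: [1.119, 1.263, -1.118]
wrist_force: [0.1, -1.2, 1.2]
finger_gap: 1.003
```

```bash
python3 - <<'E'
from h import *
st,im=shot('wrist','w4'); print(st['ee_pos'],st['dq'].round(3),st['time_s'],st['wrist_force'])
print(Rn.from_rotvec(st['orientation']).as_matrix().round(4))
np.save('w4.npy',np.r_[st['ee_pos'],st['orientation']])
cv2.imwrite('pics/w4z.png',cv2.resize(im[150:290,230:560],None,fx=2.4,fy=2.4,interpolation=cv2.INTER_CUBIC))
cv2.imwrite('pics/w4y.png',cv2.resize(cv2.convertScaleAbs(im[190:270,240:320],alpha=3),None,fx=7,fy=7,interpolation=cv2.INTER_CUBIC))
E
```

```text
[ 492.27575543 -191.88271161  281.48322587] [ 0.003 -0.002  0.003 -0.012  0.001 -0.002 -0.002] 5.05 [ 0.06014495 -1.21153267  1.17165393]
[[ 1.500e-03  9.925e-01  1.221e-01]
 [-3.000e-04  1.221e-01 -9.925e-01]
 [-1.000e+00  1.400e-03  5.000e-04]]
```

View pics/w4z.png

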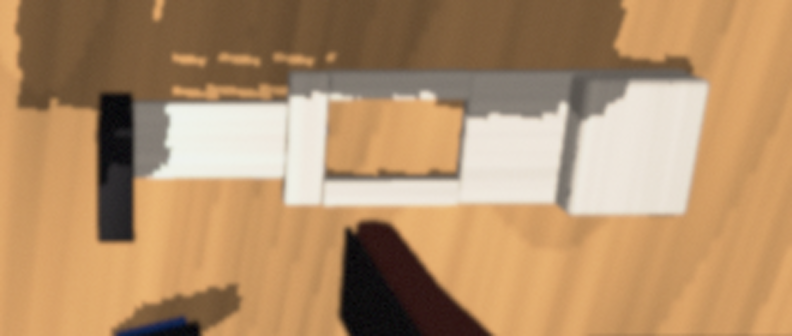

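View pics/w4y.png

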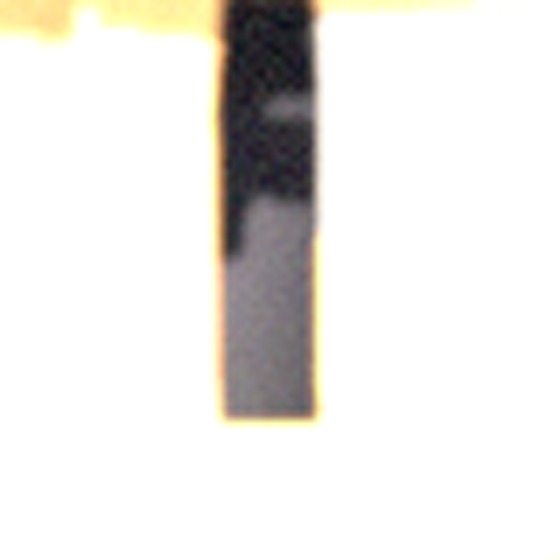

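```bash
python3 - <<'E'
from h import *
C=[]
for n in ['w3','w4']:
    a=np.load(n+'.npy'); C.append(cam('wrist',dict(ee_pos=a[:3],orientation=a[3:])))
y3=lambda a,b:(205+(a+.5)/8-.5,125+(b+.5)/8-.5)
z3=lambda x,y:(205+(x+.5)/3.2-.5,110+(y+.5)/3.2-.5)
y4=lambda a,b:(240+(a+.5)/7-.5,190+(b+.5)/7-.5)
z4=lambda a,b:(230+(a+.5)/2.4-.5,150+(b+.5)/2.4-.5)
for k,p,q,z in [('lugBL',y3(122,462),y4(223,418),46),('lugBR',y3(210,462),y4(316,418),46),('eyeNL',z3(331,92),z4(327,99),5),('eyeNR',z3(331,186),z4(325,180),5),('eyeFR',z3(487,186),z4(461,178),5),('eyeFL',z3(487,92),z4(464,100),5),('footL',z3(755,60),z4(707,82),16),('footR',z3(740,221),z4(686,214),16)]:
    x,e=tri([ray(C[0],*p),ray(C[1],*q)]); print(k,x.round(1),np.round(e,1),onz(C[0],*p,z)[:2].round(1),onz(C[1],*q,z)[:2].round(1))
st=robot.get_state(); print(st['ee_pos'])
E
```

```text
lugBL [ 487.9 -207.9   44.8] [0. 0.] [ 488.1 -207.7] [ 487.9 -207.4]
lugBR [ 496.2 -206.8   45.2] [0.1 0.1] [ 496.2 -206.7] [ 496.2 -206.4]
eyeNL [ 552.9 -172.6   -0.6] [0.3 0.3] [ 552.6 -171.8] [ 551.2 -171.6]
eyeNR [ 555.7 -196.7    4.8] [0.4 0.4] [ 555.9 -196.3] [ 555.4 -196.9]
eyeFR [ 597.6 -191.7    3.3] [0.1 0.1] [ 597.1 -191.5] [ 596.9 -191.2]
eyeFL [ 593.5 -167.5    1.6] [0.1 0.1] [ 592.9 -167.1] [ 592.1 -166.8]
footL [ 655.6 -150.9   15.2] [0.1 0.1] [ 655.3 -150.8] [ 655.  -150.9]
footR [ 661.6 -191.2   15.3] [0.2 0.2] [ 661.2 -191.3] [ 661.1 -190.8]
[ 492.3660126  -192.04188467  281.56658602]
```

{"method": "drive_tool", "body": {"targets": [[2.2,-0.1,0,0,0,0],[2.2,-0.1,0,0,0,0],[2.2,0,0,0,0,0],[2.05,0,0,0,0,0],[0,0,0,0,0,0]], "grip": 4, "grip_force": 45}}

```text
time_s: 5.72
ee_pos: [489.6, -192.2, 193.5]
orientation: [1.119, 1.266, -1.119]
wrist_force: [-0.3, -0.3, 0.2]
finger_gap: 0.479
```

{"method": "drive_tool", "body": {"targets": [[0,0,0,0,0,0],[0,0,0,0,0,0],[0,0,0,0,0,0],[0,0,0,0,0,0]], "grip": 0}}

```text
time_s: 6.22
ee_pos: [489.6, -192.3, 194.8]
orientation: [1.119, 1.263, -1.118]
wrist_force: [-0.5, 1.4, 4.3]
finger_gap: 0.112
```

```bash
cat >> h.py <<'E'
S=np.array([564.5,168.9,70.]); YAW=-0.027; H=194.3
NK=-2.4
def tcp(xe,ze,th,yaw=YAW,ye=0.,h=None):
    """TCP pose for eye_near at (xe,ye,ze) in stud frame, foot raised th"""
    h=H if h is None else h
    Rz=Rn.from_euler('z',YAW).as_matrix(); E=S+Rz@np.array([xe,ye,ze])
    Rc=Rn.from_euler('z',yaw).as_matrix()@Rn.from_euler('y',-th).as_matrix()
    return E+Rc@np.array([-64,0,h]), down(yaw,th)
def eye(p,R,h=None):
    h=H if h is None else h
    Rc=np.column_stack([R[:,1],-R[:,2],-R[:,0]]); Rz=Rn.from_euler('z',YAW).as_matrix()
    n=Rz.T@(p+Rc@np.array([64,0,-h])-S); f=Rz.T@(p+Rc@np.array([106,0,-h])-S)
    return n.round(1),f.round(1),'tilt %.3f yaw %.3f roll %.3f'%(np.arcsin(Rc[2,0]),np.arctan2(Rc[1,0],Rc[0,0]),Rc[2,1])
def now():
    st=robot.get_state(); return st,st['ee_pos'],Rn.from_rotvec(st['orientation']).as_matrix()
E
python3 - <<'E'
from h import *
st,p0,R0=now(); print(p0,st['wrist_force'],st['wrist_torque'])
pA=np.array([462,-192,300.]); RA=down(0.122)
r,p,R=plan(p0,R0,pA,RA,4,(1,3)); pr(r)
pB,RB=tcp(NK-50,9+35,np.radians(22)); print(pB)
r,p,R=plan(p,R,pB,RB,12,(1,3)); pr(r); print(p,eye(p,R))
E
```

```text
[ 489.61886082 -192.29185522  194.7596218 ] [-0.49892519  1.40681519  4.34452881] [-0.10645374  0.00878641 -0.01080374]
[[-2.6,-0.7,-0.1,-0,0,-0],[-2.7,-0.7,-0.1,-0,0,-0.001],[-2.6,-0.6,-0.1,-0,0,0],[-2.6,-0.7,-0.1,-0,0.001,-0]]
[380.04142779 173.88159204 270.17700096]
[[0.2,-0.3,-3.1,0.012,-0.002,0.032],[0.3,-0.4,-3.1,0.012,-0.003,0.032],[0.2,-0.4,-3.1,0.013,-0.002,0.032],[0.2,-0.4,-3.1,0.012,-0.003,0.032],[0.1,-0.5,-3.1,0.012,-0.002,0.032],[0.2,-0.5,-3.1,0.013,-0.003,0.032],[0.1,-0.6,-3,0.012,-0.002,0.032],[0.1,-0.6,-3.1,0.012,-0.002,0.032],[0.1,-0.7,-3.1,0.012,-0.003,0.031],[-0,-0.7,-3,0.013,-0.002,0.032],[-0,-0.7,-3.1,0.012,-0.003,0.032],[-0,-0.8,-3,0.012,-0.002,0.032]]
[379.77992438 173.77570644 269.77518243] (array([-52.7,  -0.1,  43.6]), array([-13.8,  -0.1,  59.3]), 'tilt 0.384 yaw -0.027 roll -0.000')
```

{"method": "drive_tool", "body": {"targets": [[-1,0,0,0,0,0],[-2.4,-0.7,-0.1,0,0,0],[-2.7,-0.7,-0.1,0,0,0],[-2.6,-0.7,-0.1,0,0,0],[-1.8,-0.7,0,0,0,0],[0,0,0,0,0,0]]}}

```text
time_s: 6.98
ee_pos: [461.0, -193.0, 300.3]
orientation: [1.119, 1.262, -1.119]
wrist_force: [0.3, 0.3, -2.2]
finger_gap: 0.111
```

```bash
python3 - <<'E'
from h import *
st,im=shot('wrist','w5'); print(st['ee_pos'],st['time_s'],st['wrist_force'],st['wrist_torque'],st['finger_gap'])
np.save('w5.npy',np.r_[st['ee_pos'],st['orientation']])
st2,im2=shot('scene','s5')
E
```

```text
[ 460.96236013 -192.98516392  300.30848576] 6.975 [ 0.3288112   0.28817557 -2.21955154] [-0.02815834  0.11598138  0.01994547] 0.11081056295536203
```

View pics/w5.png

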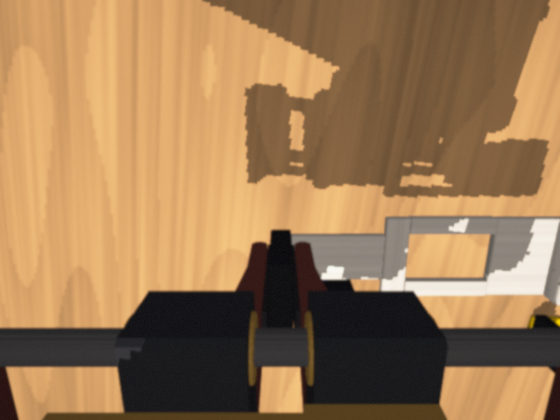

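View pics/s5.png

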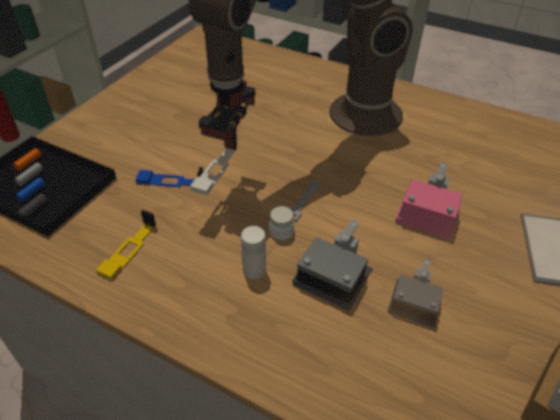

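```bash
python3 - <<'E'
from h import *
T=robot.camera_model('wrist')['T_tool_cam']; a=np.load('w5.npy'); C=cam('wrist',dict(ee_pos=a[:3],orientation=a[3:]))
R=Rn.from_rotvec(a[3:]).as_matrix()
for y in (64,106):
  for z in (-13,13): print(y,z,np.round(proj(C,a[:3]+R@np.array([189.3,y,z])),1))
im=cv2.imread('pics/w5.png'); cv2.imwrite('pics/w5z.png',cv2.resize(im[205:305,375:560],None,fx=4,fy=4,interpolation=cv2.INTER_CUBIC))
E
```

```text
64 -13 [412.4 234.1]
64 13 [407.3 281.9]
106 -13 [498.  234.2]
106 13 [489.6 282. ]
```

View pics/w5z.png

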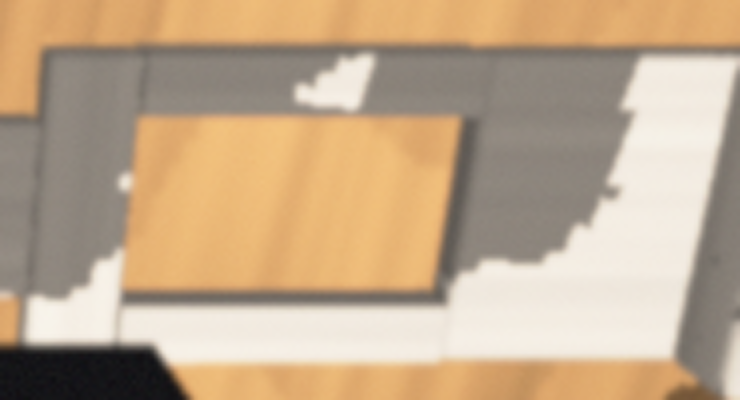

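{"method": "drive_tool", "body": {"targets": [[0.2,-0.3,-3.1,0.012,-0.002,0.032],[0.3,-0.4,-3.1,0.012,-0.003,0.032],[0.2,-0.4,-3.1,0.013,-0.002,0.032],[0.2,-0.4,-3.1,0.012,-0.003,0.032],[0.1,-0.5,-3.1,0.012,-0.002,0.032],[0.2,-0.5,-3.1,0.013,-0.003,0.032],[0.1,-0.6,-3,0.012,-0.002,0.032],[0.1,-0.6,-3.1,0.012,-0.002,0.032],[0.1,-0.7,-3.1,0.012,-0.003,0.031],[0,-0.7,-3,0.013,-0.002,0.032],[0,-0.7,-3.1,0.012,-0.003,0.032],[0,-0.8,-3,0.012,-0.002,0.032],[0,0,0,0,0,0],[0,0,0,0,0,0]]}}

```text
time_s: 8.82
ee_pos: [378.4, 172.3, 268.3]
orientation: [1.38, 0.907, -0.944]
wrist_force: [-0.5, -0.4, -1.6]
finger_gap: 0.11
```

```bash
python3 - <<'E'
from h import *
st,im=shot('wrist','w6'); print(st['ee_pos'],st['time_s'],st['wrist_force'],st['wrist_torque'],st['finger_gap'])
np.save('w6.npy',np.r_[st['ee_pos'],st['orientation']])
print(eye(st['ee_pos'],Rn.from_rotvec(st['orientation']).as_matrix()))
st2,im2=shot('scene','s6')
cv2.imwrite('pics/s6z.png',cv2.resize(im2[130:310,250:400],None,fx=4,fy=4,interpolation=cv2.INTER_CUBIC)[:600])
E
```

```text
[378.41711468 172.32840986 268.31205811] 8.825 [-0.49986829 -0.42596502 -1.57890465] [-0.07215785  0.56036505 -0.01633938] 0.1104818166047493
(array([-54.3,  -1.7,  41.8]), array([-15.4,  -1.7,  57.5]), 'tilt 0.382 yaw -0.026 roll -0.002')
```

View pics/w6.png

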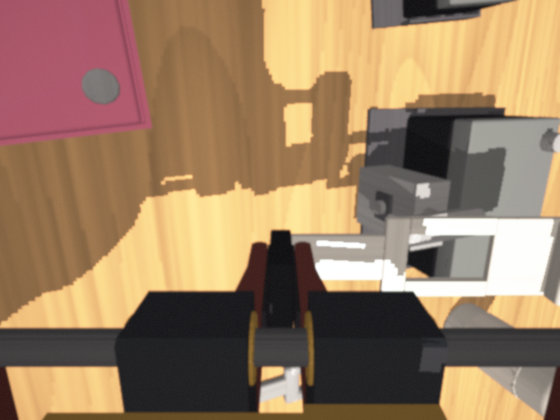

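View pics/s6z.png

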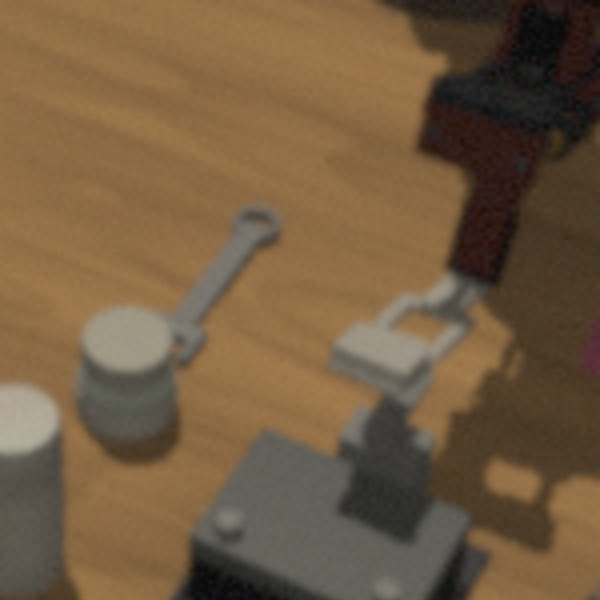

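```bash
python3 - <<'E'
from h import *
st,p0,R0=now(); print(eye(p0,R0))
p1,R1=tcp(NK-48,11,0.384)
r,p,R=plan(p0,R0,p1,R1,6,(2,3)); pr(r); print(eye(p,R))
E
```

```text
(array([-53.8,  -2.7,  42.3]), array([-14.8,  -2.7,  58. ]), 'tilt 0.383 yaw -0.028 roll -0.001')
[[0.51,-0.15,-0.04,-0,0,0],[0.5,-0.14,-0.04,-0,0.001,0],[0.51,-0.15,-0.04,-0.001,-0,0.001],[0.5,-0.15,-0.03,0,0,-0],[0.51,-0.15,-0.04,0,0,0],[0.51,-0.14,-0.04,-0,0.001,0]]
(array([-50.4,   0.1,  10.9]), array([-11.5,   0.1,  26.6]), 'tilt 0.384 yaw -0.027 roll 0.000')
```

{"method": "drive_tool", "body": {"targets": [[0.5,-0.15,-0.04,0,0,0],[0.5,-0.15,-0.04,0,0,0],[0.5,-0.15,-0.04,0,0,0],[0.5,-0.15,-0.03,0,0,0],[0.5,-0.15,-0.03,0,0,0],[0.5,-0.14,-0.03,0,0,0],[0,0,0,0,0,0],[0,0,0,0,0,0]]}}

```text
time_s: 9.93
ee_pos: [381.7, 174.8, 237.9]
orientation: [1.381, 0.906, -0.942]
wrist_force: [0.3, -0.4, -1.0]
finger_gap: 0.112
```

```bash
python3 - <<'E'
from h import *
for i in range(3):
    st,im=shot('wrist','w7_%d'%i); print(st['ee_pos'],st['time_s'],st['wrist_force'].round(2),st['wrist_torque'].round(2))
    print(eye(st['ee_pos'],Rn.from_rotvec(st['orientation']).as_matrix()))
cv2.imwrite('pics/w7z.png',cv2.resize(im[100:330,270:560],None,fx=2.6,fy=2.6,interpolation=cv2.INTER_CUBIC))
E
```

```text
[381.67710005 174.7558492  237.90357863] 9.925 [ 0.28 -0.37 -1.03] [-0.07  0.61 -0.03]
(array([-50.8,   0.9,  11.7]), array([-11.9,   0.9,  27.4]), 'tilt 0.384 yaw -0.026 roll -0.000')
[381.71221436 174.7591255  238.00348065] 9.975 [ 0.09  0.07 -1.8 ] [-0.07  0.57  0.01]
(array([-50.8,   0.9,  11.8]), array([-11.8,   0.9,  27.6]), 'tilt 0.384 yaw -0.027 roll -0.000')
[381.72801452 174.72314065 238.04185562] 10.025 [ 0.29 -0.49 -2.22] [-0.    0.58  0.01]
(array([-50.7,   0.9,  11.9]), array([-11.8,   0.9,  27.6]), 'tilt 0.384 yaw -0.027 roll -0.000')
```

View pics/w7z.png

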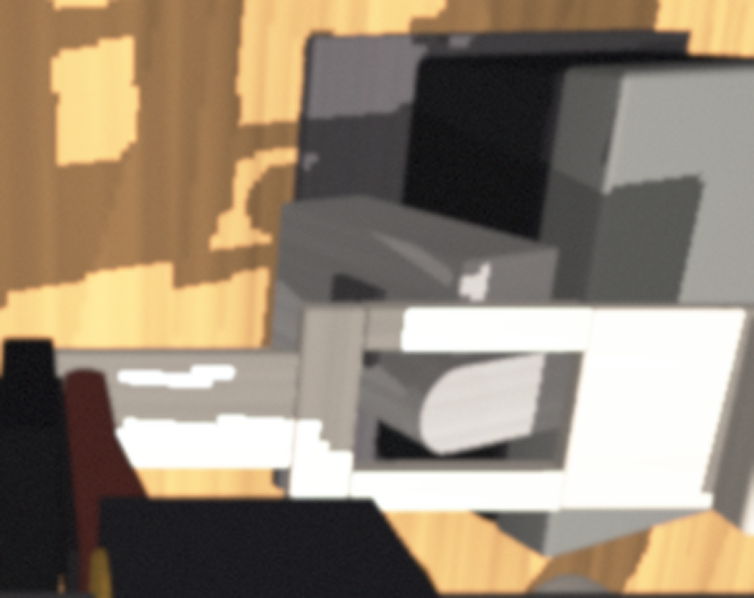

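```bash
python3 - <<'E'
from h import *
st,p0,R0=now(); C=cam('wrist',st)
Rz=Rn.from_euler('z',YAW).as_matrix()
print('tip',(Rz.T@(onz(C,432.0,259.6,91)-S)).round(1))
g=lambda a,b:(270+(a+.5)/2.6-.5,100+(b+.5)/2.6-.5)
# eye corners in tool plane: intersect rays with tool plane x=189.3
for q in [(360,352),(352,468),(583,352),(568,468)]:
    c,d=ray(C,*g(*q)); ct=R0.T@(c-p0); dt=R0.T@d; print((ct+dt*(189.3-ct[0])/dt[0]).round(1))
print(eye(p0,R0))
p1,R1=tcp(NK-44,9.3,0.384)
r,p,R=plan(p0,R0,p1,R1,2,(2,3)); pr(r); print(eye(p,R))
E
```

```text
tip [-42.5   0.2  21. ]
[189.3  61.9 -12.3]
[189.3  62.7  12. ]
[189.3 104.1 -12.3]
[189.3 105.1  11.9]
(array([-50.7,   0.8,  11.9]), array([-11.7,   0.8,  27.7]), 'tilt 0.384 yaw -0.027 roll -0.000')
[[0.2,0.15,0.04,0,0,-0],[0.2,0.15,0.05,0,0,-0]]
(array([-46.4,  -0.1,   9.3]), array([-7.5, -0.1, 25.1]), 'tilt 0.384 yaw -0.027 roll -0.000')
```

{"method": "drive_tool", "body": {"targets": [[0.2,0.15,0.04,0,0,0],[0.2,0.15,0.04,0,0,0],[0,0,0,0,0,0],[0.187,0.464,0,0,0,0],[0.187,0.464,0,0,0,0],[0.187,0.464,0,0,0,0],[0,0,0,0,0,0]]}}

```text
time_s: 10.95
ee_pos: [401.4, 173.3, 235.3]
orientation: [1.382, 0.905, -0.943]
wrist_force: [0.1, -0.5, -1.6]
finger_gap: 0.112
```

```bash
cat > chk.py <<'E'
from h import *
st,p0,R0=now(); print(st['time_s'],st['wrist_force'].round(2),st['wrist_torque'].round(2),eye(p0,R0))
E
python3 chk.py
```

```text
10.95 [ 0.07 -0.52 -1.58] [-0.04  0.63 -0.01] (array([-31.1,  -0.1,   9.1]), array([ 7.9, -0.2, 24.8]), 'tilt 0.384 yaw -0.027 roll -0.000')
```

Free so far. Advance to about 6 mm short of the expected contact.

{"method": "drive_tool", "body": {"targets": [[0.187,0.464,0,0,0,0],[0.187,0.464,0,0,0,0],[0.187,0.464,0,0,0,0],[0.075,0.185,0,0,0,0],[0,0,0,0,0,0]]}}

```text
time_s: 11.58
ee_pos: [418.0, 172.8, 235.3]
orientation: [1.382, 0.905, -0.943]
wrist_force: [-0.7, -0.2, -2.0]
finger_gap: 0.112
```

```bash
python3 chk.py; python3 - <<'E'
from h import *
st,im=shot('wrist','w8')
cv2.imwrite('pics/w8z.png',cv2.resize(im[130:330,270:560],None,fx=2.6,fy=2.6,interpolation=cv2.INTER_CUBIC))
E
```

```text
11.575 [-0.72 -0.22 -1.98] [-0.01  0.58  0.01] (array([-14.4,  -0.1,   9.1]), array([24.5, -0.1, 24.8]), 'tilt 0.384 yaw -0.027 roll -0.000')
```

View pics/w8z.png

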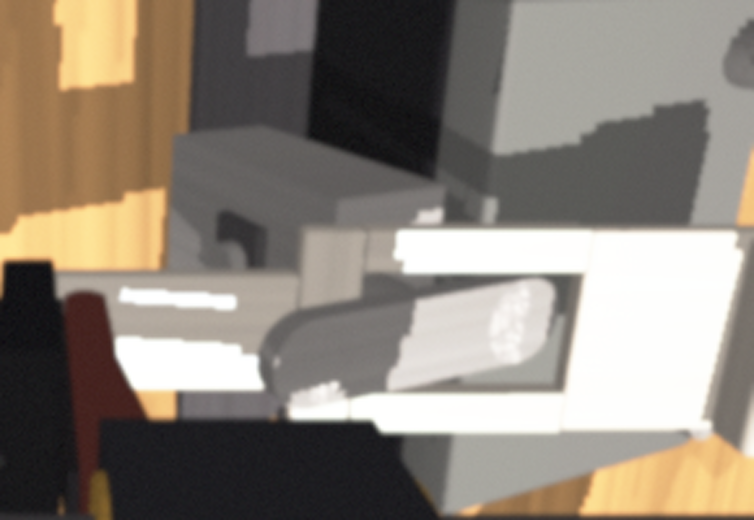

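{"method": "drive_tool", "body": {"targets": [[0.075,0.185,0,0,0,0],[0.075,0.185,0,0,0,0],[0,0,0,0,0,0]]}}

```text
time_s: 12.0
ee_pos: [422.1, 172.8, 235.3]
orientation: [1.382, 0.905, -0.943]
wrist_force: [-0.2, -0.1, -1.6]
finger_gap: 0.112
```

```bash
python3 chk.py
```

```text
12.0 [-0.21 -0.06 -1.55] [-0.07  0.62  0.01] (array([-10.3,  -0. ,   9.2]), array([28.6, -0. , 24.9]), 'tilt 0.384 yaw -0.027 roll -0.000')
```

{"method": "drive_tool", "body": {"targets": [[0.037,0.093,0,0,0,0],[0,0,0,0,0,0]]}}

```text
time_s: 12.25
ee_pos: [423.0, 172.7, 235.3]
orientation: [1.382, 0.905, -0.943]
wrist_force: [0.5, 0.2, -1.8]
finger_gap: 0.109
```

```bash
python3 chk.py
```

```text
12.25 [ 0.53  0.19 -1.81] [-0.04  0.6  -0.02] (array([-9.5, -0. ,  9.1]), array([29.5, -0. , 24.8]), 'tilt 0.384 yaw -0.027 roll -0.000')
```

{"method": "drive_tool", "body": {"targets": [[0.037,0.093,0,0,0,0],[0,0,0,0,0,0]]}}

```text
time_s: 12.5
ee_pos: [424.0, 172.7, 235.3]
orientation: [1.382, 0.905, -0.943]
wrist_force: [0.1, 0.0, -1.2]
finger_gap: 0.115
```

{"method": "drive_tool", "body": {"targets": [[0.03,0.07,0,0,0,0],[0,0,0,0,0,0]]}}

```text
time_s: 12.75
ee_pos: [424.8, 172.7, 235.3]
orientation: [1.382, 0.905, -0.943]
wrist_force: [0.1, 0.4, -1.7]
finger_gap: 0.111
```

```bash
python3 chk.py
```

```text
12.75 [ 0.05  0.43 -1.71] [ 0.03  0.61 -0.01] (array([-7.7, -0. ,  9.1]), array([31.2, -0. , 24.8]), 'tilt 0.384 yaw -0.027 roll -0.000')
```

{"method": "drive_tool", "body": {"targets": [[0.03,0.07,0,0,0,0],[0,0,0,0,0,0]]}}

```text
time_s: 13.0
ee_pos: [425.3, 172.7, 235.2]
orientation: [1.381, 0.906, -0.943]
wrist_force: [-1.6, -0.2, -0.7]
finger_gap: 0.111
```

{"method": "drive_tool", "body": {"targets": [[0.03,0.07,0,0,0,0],[0,0,0,0,0,0]]}}

```text
time_s: 13.25
ee_pos: [425.7, 172.7, 235.0]
orientation: [1.381, 0.906, -0.943]
wrist_force: [-5.3, -0.1, 0.4]
finger_gap: 0.111
```

```bash
python3 chk.py
```

```text
13.25 [-5.29 -0.14  0.41] [ 0.02  1.34 -0.07] (array([-6.9, -0. ,  8.7]), array([32.1,  0. , 24.4]), 'tilt 0.383 yaw -0.026 roll -0.001')
```

```bash
cat >> h.py <<'E'
def wps(p0,R0,L,dec=(2,3)):
    p,R=np.array(p0),np.array(R0); rows=[]
    for pt,Rt in L:
        r,p,R=plan(p,R,pt,Rt,1,dec); rows+=r
    pr(rows); print(eye(p,R)); return p,R
E
python3 - <<'E'
from h import *
st,p0,R0=now()
th=np.linspace(.383,0.15,10)
L=[tcp(-8.6,8.7,.383)]+[tcp(-8.6,8.7-.9*i/9,t) for i,t in enumerate(th) if i]
wps(p0,R0,L)
E
```

```text
[[-0.06,-0.16,0,0.001,0,0],[-0.15,0.5,0,-0,0,-0.026],[-0.15,0.5,0,-0,0,-0.026],[-0.15,0.5,0,-0,0,-0.026],[-0.15,0.5,0,-0,0,-0.025],[-0.15,0.51,0,-0,0,-0.026],[-0.15,0.5,0,-0,0,-0.026],[-0.15,0.5,0,-0,0,-0.026],[-0.15,0.51,0,-0,0,-0.026],[-0.15,0.5,0,-0,0,-0.026]]
(array([-8.6, -0.1,  7.8]), array([32.9, -0.1, 14.1]), 'tilt 0.150 yaw -0.027 roll -0.000')
```

{"method": "drive_tool", "body": {"targets": [[-0.06,-0.16,0,0,0,0],[-0.15,0.5,0,0,0,-0.026],[-0.15,0.5,0,0,0,-0.026],[-0.15,0.5,0,0,0,-0.026],[-0.15,0.5,0,0,0,-0.026],[0,0,0,0,0,0]]}}

```text
time_s: 14.0
ee_pos: [441.8, 172.0, 247.8]
orientation: [1.346, 0.984, -1.021]
wrist_force: [-0.5, -0.4, -1.7]
finger_gap: 0.107
```

```bash
python3 chk.py; python3 - <<'E'
from h import *
st,im=shot('wrist','w9')
cv2.imwrite('pics/w9z.png',cv2.resize(im[130:330,270:560],None,fx=2.6,fy=2.6,interpolation=cv2.INTER_CUBIC))
E
```

```text
14.0 [-0.45 -0.38 -1.67] [-0.06  0.56 -0.  ] (array([-7.4, -0.3,  8.8]), array([32.9, -0.4, 20.4]), 'tilt 0.280 yaw -0.028 roll -0.000')
```

View pics/w9z.png

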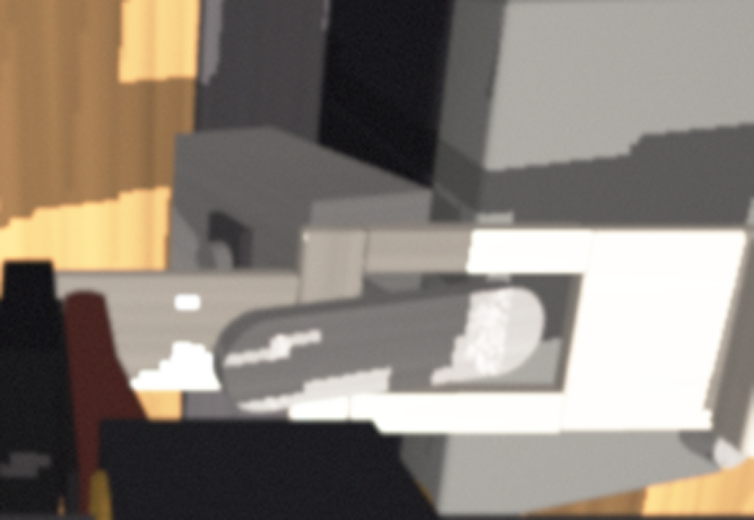

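```bash
python3 - <<'E'
from h import *
st,p0,R0=now()
th=np.linspace(.28,0.0,12)
L=[tcp(-7.7,8.7-2.2*i/11,t) for i,t in enumerate(th) if i]
wps(p0,R0,L)
E
```

```text
[[-0.14,0.5,-0.02,-0.001,0,-0.026],[-0.14,0.49,0,0,0,-0.025],[-0.14,0.49,0,0,0,-0.026],[-0.14,0.49,0,0,0,-0.025],[-0.13,0.5,0,0,0,-0.026],[-0.14,0.49,0,0,0,-0.025],[-0.14,0.49,0,0,0,-0.026],[-0.13,0.5,0,0,0,-0.025],[-0.14,0.49,0,0,0.001,-0.026],[-0.14,0.5,0,0,-0,-0.025],[-0.13,0.5,0,0,-0,-0.026]]
(array([-7.7,  0.1,  6.4]), array([34.3,  0.1,  6.4]), 'tilt -0.000 yaw -0.027 roll 0.000')
```

{"method": "drive_tool", "body": {"targets": [[-0.14,0.49,-0.02,0,0,-0.026],[-0.14,0.49,0,0,0,-0.025],[-0.14,0.49,0,0,0,-0.026],[-0.14,0.49,0,0,0,-0.025],[0,0,0,0,0,0]]}}

```text
time_s: 14.68
ee_pos: [459.3, 171.8, 257.7]
orientation: [1.306, 1.061, -1.097]
wrist_force: [0.4, -0.1, -2.1]
finger_gap: 0.109
```

```bash
python3 chk.py
```

```text
14.675 [ 0.45 -0.1  -2.06] [-0.01  0.35  0.01] (array([-7.7, -0.1,  7.9]), array([33.6, -0.1, 15.3]), 'tilt 0.179 yaw -0.028 roll -0.001')
```

{"method": "drive_tool", "body": {"targets": [[-0.13,0.49,0,0,0,-0.026],[-0.14,0.49,0,0,0,-0.025],[-0.14,0.49,0,0,0,-0.026],[0,0,0,0,0,0]]}}

```text
time_s: 15.18
ee_pos: [473.4, 171.5, 264.0]
orientation: [1.274, 1.12, -1.155]
wrist_force: [0.0, -1.0, -1.5]
finger_gap: 0.111
```

```bash
python3 chk.py
```

```text
15.175 [ 0.03 -1.04 -1.49] [ 0.02  0.28 -0.  ] (array([-7.9,  0.1,  7.2]), array([33.9,  0. , 11.4]), 'tilt 0.101 yaw -0.028 roll -0.000')
```

{"method": "drive_tool", "body": {"targets": [[-0.14,0.5,0,0,0,-0.025],[-0.14,0.49,0,0,0,-0.026],[-0.14,0.5,0,0,0,-0.025],[-0.13,0.5,0,0,0,-0.025],[0,0,0,0,0,0]]}}

```text
time_s: 15.8
ee_pos: [492.9, 171.0, 270.7]
orientation: [1.229, 1.197, -1.23]
wrist_force: [-0.1, -0.0, -1.6]
finger_gap: 0.115
```

```bash
python3 chk.py; python3 - <<'E'
from h import *
st,im=shot('wrist','w10')
np.save('w10.npy',np.r_[st['ee_pos'],st['orientation']])
cv2.imwrite('pics/w10z.png',cv2.resize(im[130:330,270:560],None,fx=2.6,fy=2.6,interpolation=cv2.INTER_CUBIC))
st,im=shot('scene','s10')
cv2.imwrite('pics/s10z.png',cv2.resize(im[170:310,280:390],None,fx=4,fy=4,interpolation=cv2.INTER_CUBIC))
E
```

```text
15.8 [-0.1  -0.   -1.56] [-0.03  0.09 -0.02] (array([-7.8,  0.1,  6.3]), array([34.2,  0. ,  6.3]), 'tilt -0.001 yaw -0.028 roll -0.000')
```

View pics/w10z.png

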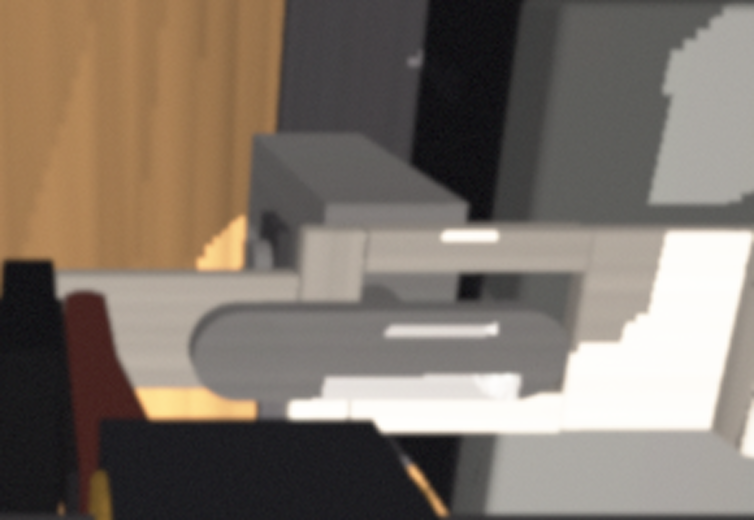

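View pics/s10z.png

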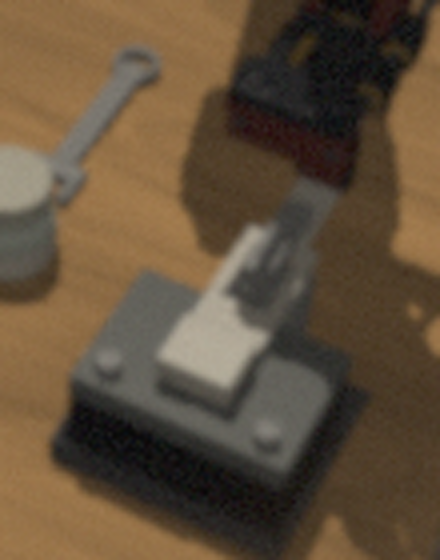

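{"method": "drive_tool", "body": {"targets": [[0.1,0,0,0,0,0],[0.1,0,0,0,0,0],[0.1,0,0,0,0,0],[0.1,0,0,0,0,0],[0,0,0,0,0,0]]}}

```text
time_s: 16.52
ee_pos: [492.4, 171.1, 266.7]
orientation: [1.228, 1.196, -1.229]
wrist_force: [0.2, -1.4, -1.2]
finger_gap: 0.114
```

```bash
python3 chk.py
```

```text
16.525 [ 0.2  -1.41 -1.19] [0.01 0.12 0.03] (array([-8.2,  0.1,  2.3]), array([33.8,  0.1,  2.3]), 'tilt -0.000 yaw -0.027 roll -0.001')
```

{"method": "drive_tool", "body": {"targets": [[0.06,0,0,0,0,0],[0,0,0,0,0,0]]}}

```text
time_s: 16.77
ee_pos: [492.4, 171.1, 266.1]
orientation: [1.229, 1.196, -1.229]
wrist_force: [0.4, 0.1, -0.8]
finger_gap: 0.112
```

{"method": "drive_tool", "body": {"targets": [[0.06,0,0,0,0,0],[0,0,0,0,0,0]]}}

```text
time_s: 17.02
ee_pos: [492.4, 171.1, 265.5]
orientation: [1.228, 1.196, -1.229]
wrist_force: [-0.4, 0.0, -1.6]
finger_gap: 0.109
```

```bash
python3 chk.py
```

```text
17.025 [-0.43  0.01 -1.56] [ 0.03  0.07 -0.03] (array([-8.2,  0.1,  1.2]), array([33.8,  0.1,  1.2]), 'tilt -0.000 yaw -0.027 roll -0.000')
```

{"method": "drive_tool", "body": {"targets": [[0.06,0,0,0,0,0],[0,0,0,0,0,0]]}}

```text
time_s: 17.27
ee_pos: [492.4, 171.1, 265.0]
orientation: [1.229, 1.196, -1.229]
wrist_force: [-0.1, -1.0, -1.8]
finger_gap: 0.108
```

{"method": "drive_tool", "body": {"targets": [[0.05,0,0,0,0,0],[0,0,0,0,0,0]]}}

```text
time_s: 17.52
ee_pos: [492.4, 171.2, 264.8]
orientation: [1.229, 1.196, -1.229]
wrist_force: [-1.6, -0.2, 3.3]
finger_gap: 0.114
```

```bash
python3 chk.py
```

```text
17.525 [-1.6  -0.21  3.34] [-0.19  0.25  0.  ] (array([-8.1,  0.3,  0.5]), array([33.9,  0.3,  0.5]), 'tilt 0.000 yaw -0.027 roll -0.001')
```

{"method": "drive_tool", "body": {"targets": [[-0.08,0,0,0,0,0],[0,-0.4,0,0,0,0],[0,-0.4,0,0,0,0],[0,-0.4,0,0,0,0],[0,0,0,0,0,0]]}}

```text
time_s: 18.15
ee_pos: [480.0, 171.5, 265.2]
orientation: [1.228, 1.196, -1.229]
wrist_force: [0.4, -0.3, -1.3]
finger_gap: 0.112
```

```bash
python3 chk.py
```

```text
18.15 [ 0.43 -0.32 -1.31] [-0.05  0.07  0.  ] (array([-20.6,   0.2,   0.9]), array([21.4,  0.2,  0.9]), 'tilt -0.000 yaw -0.027 roll -0.001')
```

{"method": "drive_tool", "body": {"targets": [[0,-0.4,0,0,0,0],[0,-0.4,0,0,0,0],[0,-0.4,0,0,0,0],[0,0,0,0,0,0]]}}

```text
time_s: 18.65
ee_pos: [468.1, 171.8, 265.3]
orientation: [1.228, 1.196, -1.229]
wrist_force: [0.2, -0.8, -1.8]
finger_gap: 0.112
```

```bash
python3 chk.py
```

```text
18.65 [ 0.16 -0.85 -1.85] [-0.06  0.17  0.  ] (array([-32.5,   0.2,   1. ]), array([9.5, 0.2, 1. ]), 'tilt -0.000 yaw -0.027 roll -0.001')
```

{"method": "drive_tool", "body": {"targets": [[0,-0.2,0,0,0,0],[0,-0.15,0,0,0,0],[0,0,0,0,0,0]]}}

```text
time_s: 19.02
ee_pos: [464.8, 171.8, 265.3]
orientation: [1.228, 1.196, -1.229]
wrist_force: [-0.0, -0.1, -1.6]
finger_gap: 0.109
```

{"method": "drive_tool", "body": {"targets": [[0,-0.08,0,0,0,0],[0,0,0,0,0,0]]}}

```text
time_s: 19.27
ee_pos: [464.1, 171.9, 265.3]
orientation: [1.229, 1.196, -1.229]
wrist_force: [0.1, -0.4, -2.3]
finger_gap: 0.109
```

{"method": "drive_tool", "body": {"targets": [[0,-0.05,0,0,0,0],[0,0,0,0,0,0]]}}

```text
time_s: 19.52
ee_pos: [463.6, 171.9, 265.3]
orientation: [1.228, 1.196, -1.229]
wrist_force: [-0.1, -0.6, -2.0]
finger_gap: 0.107
```

```bash
python3 chk.py
```

```text
19.525 [-0.08 -0.59 -2.04] [-0.04  0.15 -0.03] (array([-37. ,   0.2,   0.9]), array([5. , 0.2, 0.9]), 'tilt -0.000 yaw -0.027 roll -0.000')
```

{"method": "drive_tool", "body": {"targets": [[0,-0.05,0,0,0,0],[0,0,0,0,0,0]]}}

```text
time_s: 19.77
ee_pos: [463.1, 171.9, 265.3]
orientation: [1.228, 1.196, -1.229]
wrist_force: [0.6, 0.8, -2.0]
finger_gap: 0.112
```

{"method": "drive_tool", "body": {"targets": [[0,-0.05,0,0,0,0],[0,0,0,0,0,0]]}}

```text
time_s: 20.02
ee_pos: [462.8, 171.9, 265.3]
orientation: [1.229, 1.196, -1.229]
wrist_force: [1.1, 0.8, -0.9]
finger_gap: 0.111
```

{"method": "drive_tool", "body": {"targets": [[0,-0.05,0,0,0,0],[0,0,0,0,0,0]]}}

```text
time_s: 20.27
ee_pos: [462.6, 171.9, 265.4]
orientation: [1.23, 1.196, -1.229]
wrist_force: [4.2, -0.4, -2.7]
finger_gap: 0.111
```

```bash
python3 chk.py
```

```text
20.275 [ 4.19 -0.4  -2.69] [-0.03 -0.71  0.  ] (array([-37.8,   0.2,   1.2]), array([4.2, 0.2, 1.2]), 'tilt 0.001 yaw -0.027 roll -0.000')
```

{"method": "drive_tool", "body": {"targets": [[0,-0.06,0,0,0,0],[0,0,0,0,0,0]]}}

```text
time_s: 20.52
ee_pos: [462.3, 171.8, 265.5]
orientation: [1.23, 1.195, -1.228]
wrist_force: [5.7, -0.2, -4.0]
finger_gap: 0.113
```

```bash
python3 chk.py
```

```text
20.525 [ 5.67 -0.21 -4.01] [-0.09 -1.18 -0.04] (array([-37.9,   0.2,   1.4]), array([4.1, 0.2, 1.4]), 'tilt 0.002 yaw -0.027 roll 0.000')
```

{"method": "drive_tool", "body": {"targets": [[0,-0.06,0,0,0,0],[0,0,0,0,0,0]]}}

```text
time_s: 20.78
ee_pos: [462.1, 171.8, 265.6]
orientation: [1.231, 1.195, -1.227]
wrist_force: [7.6, 0.2, -5.6]
finger_gap: 0.109
```

```bash
python3 chk.py
```

```text
20.775 [ 7.63  0.25 -5.56] [-0.09 -1.48  0.04] (array([-38. ,   0.2,   1.5]), array([4. , 0.2, 1.6]), 'tilt 0.002 yaw -0.028 roll 0.000')
```

{"method": "drive_tool", "body": {"targets": [[0.05,-0.05,0,0,0,0],[0,0,0,0,0,0]]}}

```text
time_s: 21.02
ee_pos: [461.9, 171.9, 265.4]
orientation: [1.232, 1.194, -1.227]
wrist_force: [8.5, -0.4, -3.4]
finger_gap: 0.112
```

```bash
python3 chk.py
```

```text
21.025 [ 8.52 -0.36 -3.37] [-0.14 -1.69  0.05] (array([-38. ,   0.3,   1.3]), array([4. , 0.3, 1.4]), 'tilt 0.003 yaw -0.028 roll 0.001')
```

{"method": "drive_tool", "body": {"targets": [[0.03,-0.08,0,0,0,0],[0,0,0,0,0,0]]}}

```text
time_s: 21.28
ee_pos: [461.6, 171.9, 265.3]
orientation: [1.233, 1.193, -1.226]
wrist_force: [10.6, -1.5, -5.2]
finger_gap: 0.108
```

```bash
python3 chk.py
```

```text
21.275 [10.6  -1.48 -5.19] [-0.18 -2.1  -0.02] (array([-38.1,   0.3,   1.2]), array([3.9, 0.3, 1.4]), 'tilt 0.005 yaw -0.028 roll 0.001')
```

{"method": "drive_tool", "body": {"targets": [[0.03,-0.06,0,0,0,0],[0,0,0,0,0,0]]}}

```text
time_s: 21.52
ee_pos: [461.4, 171.8, 265.1]
orientation: [1.233, 1.193, -1.225]
wrist_force: [11.5, -0.7, -4.1]
finger_gap: 0.118
```

{"method": "drive_tool", "body": {"targets": [[0,0,0,0,0,0]]}}

```text
time_s: 21.65
ee_pos: [461.4, 171.8, 265.1]
orientation: [1.233, 1.193, -1.225]
wrist_force: [11.9, -1.4, -4.4]
finger_gap: 0.113
```

{"method": "drive_tool", "body": {"targets": [[0,0,0,0,0,0]]}}

```text
time_s: 21.78
ee_pos: [461.4, 171.8, 265.1]
orientation: [1.233, 1.193, -1.225]
wrist_force: [11.2, -0.9, -3.4]
finger_gap: 0.111
```

```bash
python3 chk.py
```

```text
21.775 [11.18 -0.86 -3.43] [-0.23 -2.39 -0.04] (array([-38.1,   0.3,   1.2]), array([3.9, 0.3, 1.4]), 'tilt 0.005 yaw -0.028 roll 0.001')
```

{"method": "drive_tool", "body": {"targets": [[0.01,-0.05,0,0,0,0],[0,0,0,0,0,0]]}}

```text
time_s: 22.02
ee_pos: [461.2, 171.8, 265.1]
orientation: [1.234, 1.192, -1.225]
wrist_force: [13.2, -0.2, -5.9]
finger_gap: 0.114
```

{"method": "drive_tool", "body": {"targets": [[0,0,0,0,0,0],[0,0,0,0,0,0],[0,0,0,0,0,0]]}}

```text
time_s: 22.4
ee_pos: [461.2, 171.8, 265.1]
orientation: [1.234, 1.192, -1.225]
wrist_force: [12.3, -0.9, -5.3]
finger_gap: 0.112
```

{"method": "drive_tool", "body": {"targets": [[0,0,0,0,0,0],[0,0,0,0,0,0],[0,0,0,0,0,0],[0,0,0,0,0,0]]}}

```text
time_s: 22.9
ee_pos: [461.2, 171.8, 265.1]
orientation: [1.234, 1.192, -1.225]
wrist_force: [13.5, -0.5, -5.3]
finger_gap: 0.112
```

```bash
python3 chk.py
```

```text
22.9 [13.52 -0.47 -5.28] [-0.25 -2.69 -0.08] (array([-38.2,   0.3,   1.2]), array([3.8, 0.3, 1.4]), 'tilt 0.006 yaw -0.028 roll 0.002')
```

{"method": "drive_tool", "body": {"targets": [[0,0,0,0,0,0],[0,0,0,0,0,0],[0,0,0,0,0,0],[0,0.1,0,0,0,0],[0,0.1,0,0,0,0],[-0.02,0.1,0,0,0,0],[-0.03,0.06,0,0,0,0],[0,0,0,0,0,0]]}}

```text
time_s: 23.9
ee_pos: [462.4, 172.0, 264.8]
orientation: [1.229, 1.196, -1.228]
wrist_force: [5.3, 0.2, -0.1]
finger_gap: 0.113
```

```bash
python3 chk.py
```

```text
23.9 [ 5.32  0.19 -0.1 ] [-0.09 -1.36 -0.03] (array([-38. ,   0.3,   0.6]), array([4. , 0.3, 0.6]), 'tilt 0.001 yaw -0.027 roll -0.000')
```

{"method": "drive_tool", "body": {"targets": [[0,0.06,0,0,0,0],[0,0.06,0,0,0,0],[0,0,0,0,0,0]]}}

```text
time_s: 24.28
ee_pos: [462.9, 172.1, 264.7]
orientation: [1.228, 1.197, -1.23]
wrist_force: [1.3, -0.3, 5.7]
finger_gap: 0.108
```

```bash
python3 chk.py
```

```text
24.275 [ 1.26 -0.25  5.67] [-0.1  -0.58 -0.05] (array([-37.9,   0.3,   0.3]), array([4.1, 0.4, 0.3]), 'tilt -0.001 yaw -0.026 roll -0.001')
```

{"method": "drive_tool", "body": {"targets": [[-0.05,0.05,0,0,0,0],[0,0,0,0,0,0],[0,0,0,0,0,0]]}}

```text
time_s: 24.65
ee_pos: [463.2, 172.0, 264.8]
orientation: [1.227, 1.197, -1.23]
wrist_force: [-1.9, -0.1, 1.3]
finger_gap: 0.111
```

```bash
python3 chk.py
```

```text
24.65 [-1.89 -0.06  1.34] [ 0.07 -0.02  0.03] (array([-37.6,   0.2,   0.4]), array([4.4, 0.2, 0.3]), 'tilt -0.002 yaw -0.026 roll -0.001')
```

{"method": "drive_tool", "body": {"targets": [[0,0,0,0,0,0],[0,0,0,0,0,0],[0,0,0,0,0,0]], "grip": 2.8}}

```text
time_s: 25.02
ee_pos: [463.8, 171.8, 265.0]
orientation: [1.229, 1.196, -1.23]
wrist_force: [0.7, 1.1, -0.5]
finger_gap: 0.319
```

```bash
python3 chk.py; python3 - <<'E'
from h import *
st,im=shot('wrist','w11')
E
```

```text
25.025 [ 0.74  1.08 -0.51] [-0.01 -0.    0.08] (array([-36.8,   0. ,   0.6]), array([5.2, 0. , 0.6]), 'tilt -0.000 yaw -0.027 roll -0.001')
```

View pics/w11.png

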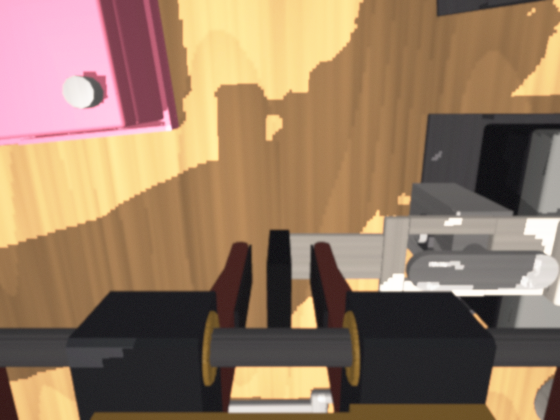

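Fingers stand clear on both sides of the lug. Rise straight up, then view.

{"method": "drive_tool", "body": {"targets": [[-0.8,0,0,0,0,0],[-1.2,0,0,0,0,0],[-1.5,0,0,0,0,0],[-1.5,0,0,0,0,0],[-2,0,0,0,0,0],[-2,0,0,0,0,0],[0,3,2,0,0,0],[0,3,2,0,0,0],[0,0,0,0,0,0],[0,0,0,0,0,0]]}}

```text
time_s: 26.32
ee_pos: [522.2, 130.8, 355.5]
orientation: [1.229, 1.197, -1.229]
wrist_force: [-0.7, 0.5, 0.6]
finger_gap: 0.321
```

```bash
python3 chk.py; python3 - <<'E'
from h import *
st,im=shot('wrist','w12'); np.save('w12.npy',np.r_[st['ee_pos'],st['orientation']])
st,im=shot('scene','s12')
cv2.imwrite('pics/s12z.png',cv2.resize(im[170:310,250:390],None,fx=4,fy=4,interpolation=cv2.INTER_CUBIC))
E
```

```text
26.325 [-0.67  0.46  0.58] [-0.05 -0.04  0.02] (array([ 22.6, -39.2,  91.2]), array([ 64.6, -39.2,  91.2]), 'tilt -0.000 yaw -0.027 roll 0.000')
```

View pics/w12.png

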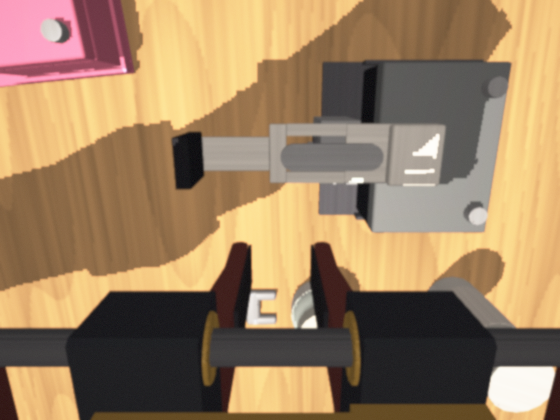

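View pics/s12z.png

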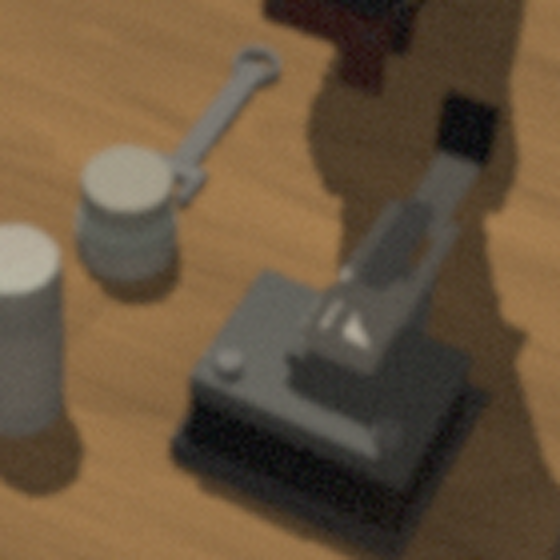

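{"method": "drive_tool", "body": {"targets": [[0,-3,0,0,0,0],[0,-3,0,0,0,0],[0,-2,0,0,0,0],[0,0,0,0,0,0],[0,0,0,0,0,0]]}}

```text
time_s: 27.05
ee_pos: [443.3, 132.7, 355.5]
orientation: [1.229, 1.196, -1.228]
wrist_force: [0.7, -0.9, -0.7]
finger_gap: 0.321
```

```bash
python3 - <<'E'
from h import *
st,im=shot('wrist','w13'); np.save('w13.npy',np.r_[st['ee_pos'],st['orientation']]); print(st['ee_pos'])
a=cv2.imread('pics/w12.png')[110:200,160:460]; b=im[110:200,250:550]
cv2.imwrite('pics/w1213.png',cv2.resize(np.vstack([a,b]),None,fx=2.6,fy=3.2,interpolation=cv2.INTER_CUBIC))
E
```

```text
[443.2757211  132.68978261 355.47620134]
```

View pics/w1213.png

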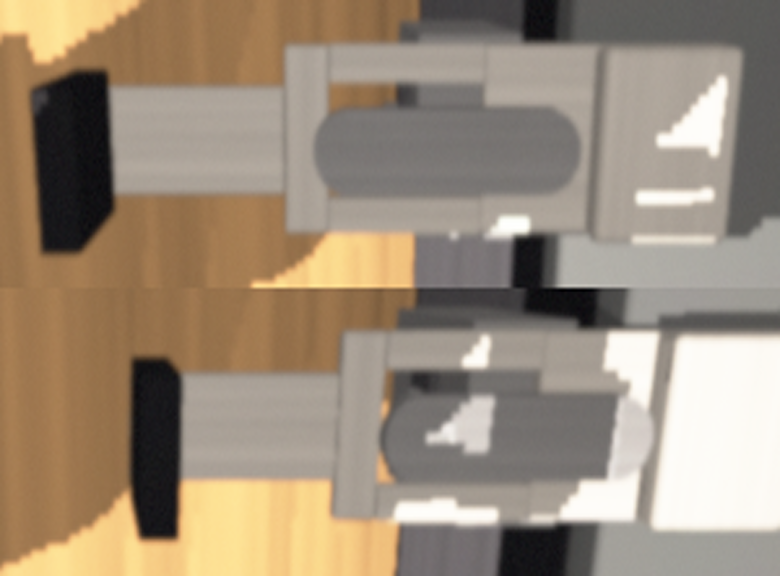

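```bash
python3 - <<'E'
from h import *
C=[]
for n in ['w12','w13']:
    a=np.load(n+'.npy'); C.append(cam('wrist',dict(ee_pos=a[:3],orientation=a[3:])))
def g(k,a,b): return ((160,250)[k]+(a+.5)/2.6-.5,110+(b+.5)/3.2-.5)
Rz=Rn.from_euler('z',YAW).as_matrix()
for k,p,q in [('barL z5',(287,45),(343,44)),('barR z5',(287,233),(333,229)),('eyefarL z5',(485,83),(541,81)),('blockL z16',(607,47),(672,47)),('blockR z16',(597,238),(652,240)),('head-x z21',(315,150),(381,152)),('head+x z21',(581,150),(654,150))]:
    x,e=tri([ray(C[0],*g(0,*p)),ray(C[1],*g(1,*q))]); print(k,(Rz.T@(x-S)).round(1),np.round(e,1))
E
```

```text
barL z5 [-49.8  20.5   1.3] [0. 0.]
barR z5 [-50.  -20.9   3.7] [0.4 0.4]
eyefarL z5 [ 3.9 12.6  3.5] [0.1 0.1]
blockL z16 [34.5 20.6  9.4] [0.1 0.1]
blockR z16 [ 34.5 -20.7  12.3] [0.3 0.3]
head-x z21 [-42.2  -0.7  16.3] [0.3 0.3]
head+x z21 [25.9  0.5 21.9] [0.1 0.1]
```

```bash
python3 - <<'E'
from bench import robot
print(robot.finish_job())
E
```

```text
the job is handed in; nothing more can be done
None
```

The clamp is fitted on the larger grey tray's stud and released, and the job was handed in at about 27 s of the 54 s allowed. No verdict came back.

- **Hooking on:** I gripped the lug across its thickness, tilted the foot up 22° and passed the eye over the stud's head. It stopped on the neck at about 5 N, about 1 mm farther in +x than the images had suggested. Levelling from there met no contact.
- **Seating and tug:** I lowered the clamp until it touched the seat (about 5 N) and pulled it back about 29 mm until it stopped. The tug held for about 1.4 s at 12–13.5 N along the pull, plus about 3.6 N sideways load, so roughly 13–14 N in all. This is from the wrist sensor, which varies by about 1 N.
- **Release:** As I eased off the tug, the clamp pressed on the seat with about 7 N for a moment. I lifted slightly to about 3 N before opening the fingers and moved the arm clear.

The last two-view check put the far end of the eye about 4 mm to the +x side of the slot's middle. The edges I measured show the clamp centred across the stud to within a millimetre, and straight.

Heights in that check were noisy. The plate, block and head points read up to 7 mm lower than stated, although nothing looked raised. That check therefore doesn't prove the clamp is level to the millimetre; the seat contact felt and the tool reading 0.3–0.6 mm above seat height at release agree that it is.

The spray can, jar and spanner look undisturbed in the last pictures, but I didn't measure their positions again.

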